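# File a row of paraffin blocks against the sprung backstop

### The job

Stand the steel end block on the tray's apron, squarely behind the row of six paraffin blocks, and with it push the whole row as one block into the empty lane until it presses the backstop's spring pad in by about 2 mm; by no means drive the pad in as far as it goes. Leave the end block standing close up behind the row, so that all six blocks stand upright and square in the lane with no gaps, still bearing on the pad; do not knock over a block or disturb the jar, the mould and the dropper bottle.

Things in the scene. Friction and masses are not known exactly. Their poses are not given: they have to be found in the camera images.
- tray: Fixed grey sheet-metal filing tray. Origin at bench level on the empty lane's centre line, at its mouth; x points into the lane (the way to push), y across, z up. x lies within 0.27 rad of world +y. Floor top at z = 4 mm, floor y -30 to 69 mm. The second lane, centred on y = 45 mm, is full of fixed blocks from x = 40 to 170 mm (tops at z = 38 mm or lower).
- apron_end (a point): Middle of the open end of the apron, on the floor's top (z = 4 mm), in line with the empty lane, 165 mm before its mouth; axes as the tray. The apron is the level floor from here to the mouth, with no walls beside the row.
- lane_mouth (a point): Centre of the empty lane's mouth, on the floor's top (z = 4 mm); axes as the tray. From here the lane runs 160 mm along x between 2 mm walls, 43 mm apart inside, 16 mm high above the floor. The walls' ends flare outwards over the 12 mm before the mouth, to 55 mm apart. Sliding the row takes 1 to 3 N, more for moments where it rubs on the walls.
- backstop: Dark bracket, 10 x 46 x 30 mm, at the lane's far end (origin on the lane floor, 165 mm inside the mouth). A rod clamped in it carries the black spring pad (3 x 40 x 25 mm) for the row to bear on. The pad's place is NOT measured: its free face is anywhere 85 to 135 mm inside the mouth. The rod never slips; the pad gives 1 mm per 3 N, with 8 mm of travel, and springs back.
- endblock_grip (a point): Middle of the steel end block's grip fin, 49 mm above its underside; x along the fin, z up. The fin is 36 mm long (x), 10 mm thick (y) and stands from 34 to 65 mm above the underside.
- endblock: Loose steel end block, about 0.5 kg: 40 mm long (x), 38 mm wide (y), 34 mm high, with the grip fin on top; origin at the centre of its underside. It starts upright on the bench past the apron's open end. Front and back are alike; the faces 20 mm from the centre along its x are for pushing. Only its weight keeps it in place once let go.
- block1: Paraffin block 1 of 6 in the row, on its plastic cassette (28 g or so): 12 mm thick along its x, 40 mm wide along y, 28 mm high, standing on its long edge on the tray floor; origin at the centre of its underside, x pointing roughly into the lane. Nearest the apron's open end: the end block stands behind it, on its -x side. The row starts loose on the apron, blocks some 3 mm apart, a little crooked and off the lane's centre line.
- block2: Paraffin block 2 of 6 in the row, on its plastic cassette (28 g or so): 12 mm thick along its x, 40 mm wide along y, 28 mm high, standing on its long edge on the tray floor; origin at the centre of its underside, x pointing roughly into the lane. The row starts loose on the apron, blocks some 3 mm apart, a little crooked and off the lane's centre line.
- block3: Paraffin block 3 of 6 in the row, on its plastic cassette (28 g or so): 12 mm thick along its x, 40 mm wide along y, 28 mm high, standing on its long edge on the tray floor; origin at the centre of its underside, x pointing roughly into the lane. The row starts loose on the apron, blocks some 3 mm apart, a little crooked and off the lane's centre line.
- block4: Paraffin block 4 of 6 in the row, on its plastic cassette (28 g or so): 12 mm thick along its x, 40 mm wide along y, 28 mm high, standing on its long edge on the tray floor; origin at the centre of its underside, x pointing roughly into the lane. The row starts loose on the apron, blocks some 3 mm apart, a little crooked and off the lane's centre line.
- block5: Paraffin block 5 of 6 in the row, on its plastic cassette (28 g or so): 12 mm thick along its x, 40 mm wide along y, 28 mm high, standing on its long edge on the tray floor; origin at the centre of its underside, x pointing roughly into the lane. The row starts loose on the apron, blocks some 3 mm apart, a little crooked and off the lane's centre line.
- block6: Paraffin block 6 of 6 in the row, on its plastic cassette (28 g or so): 12 mm thick along its x, 40 mm wide along y, 28 mm high, standing on its long edge on the tray floor; origin at the centre of its underside, x pointing roughly into the lane. Leading block, nearest the lane's mouth: it meets the pad. The row starts loose on the apron, blocks some 3 mm apart, a little crooked and off the lane's centre line.
- jar: Bystander: clear specimen jar, 44 mm across, 58 mm high, on the bench beyond the tray; origin under its centre.
- mould: Bystander: steel embedding mould, 44 x 34 x 14 mm, open, on the bench beyond the tray; origin under its centre.
- dropper: Bystander: small amber dropper bottle, 28 mm across, 65 mm high, on the bench past the far end of the tray, at the left; origin under its centre.

How it is judged:
On the way, in this order (a step that is already met when the one before it is completed fails the run):
1. the end block stands upright and square on the apron behind the row, in line with the lane (within 7 mm and 7 degrees) (y of endblock_grip in the frame of tray between -0.007 and 0.007 m and z of endblock_grip in the frame of tray between 0.05 and 0.056 m and angle between endblock_grip's own z axis and vertical below 0.1 rad and angle between the x axis of endblock_grip and the x axis of tray, either way round below 0.12 rad and x of endblock_grip in the frame of tray between -0.16 and -0.05 m), for 0.1 s.
2. pushed by the end block, the closed row bears on the backstop's pad with at least 2 N (the pad pressed in by 0.7 mm or more) (contact force between block6 and backstop above 2 N and contact force between endblock and block1 above 1 N and horizontal distance between block1 and block2 below 0.0145 m and horizontal distance between block2 and block3 below 0.0145 m and horizontal distance between block3 and block4 below 0.0145 m and horizontal distance between block4 and block5 below 0.0145 m and horizontal distance between block5 and block6 below 0.0145 m), for 0.3 s.
At the end, for the whole second after the job is handed in: All six blocks stand in the lane (centres 4 mm or more inside its mouth), upright and square within 4.5 degrees, gaps under 2.5 mm, the first still bearing on the pad (over 0.3 N); the end block stands square behind them, gap under 3 mm, within 7 mm of the lane's centre line; all at rest (x of block1 in the frame of tray between 0.004 and 0.14 m and y of block1 in the frame of tray between -0.004 and 0.004 m and z of block1 in the frame of tray between 0.002 and 0.006 m and angle between each of block1, block2, block3, block4, block5, block6's own z axis and vertical below 0.08 rad and angle between the x axis of each of block1, block2, block3, block4, block5, block6 and the x axis of tray, either way round below 0.08 rad and linear speed of each of block1, block2, block3, block4, block5, block6, endblock below 0.01 m/s and x of block2 in the frame of tray between 0.004 and 0.14 m and y of block2 in the frame of tray between -0.004 and 0.004 m and z of block2 in the frame of tray between 0.002 and 0.006 m and x of block3 in the frame of tray between 0.004 and 0.14 m and y of block3 in the frame of tray between -0.004 and 0.004 m and z of block3 in the frame of tray between 0.002 and 0.006 m and x of block4 in the frame of tray between 0.004 and 0.14 m and y of block4 in the frame of tray between -0.004 and 0.004 m and z of block4 in the frame of tray between 0.002 and 0.006 m and x of block5 in the frame of tray between 0.004 and 0.14 m and y of block5 in the frame of tray between -0.004 and 0.004 m and z of block5 in the frame of tray between 0.002 and 0.006 m and x of block6 in the frame of tray between 0.004 and 0.14 m and y of block6 in the frame of tray between -0.004 and 0.004 m and z of block6 in the frame of tray between 0.002 and 0.006 m and horizontal distance between block1 and block2 below 0.0145 m and horizontal distance between block2 and block3 below 0.0145 m and horizontal distance between block3 and block4 below 0.0145 m and horizontal distance between block4 and block5 below 0.0145 m and horizontal distance between block5 and block6 below 0.0145 m and contact force between block6 and backstop above 0.3 N and horizontal distance between endblock_grip and block1 below 0.0295 m and y of endblock_grip in the frame of tray between -0.007 and 0.007 m and z of endblock_grip in the frame of tray between 0.05 and 0.056 m and angle between endblock_grip's own z axis and vertical below 0.1 rad and angle between the x axis of endblock_grip and the x axis of tray, either way round below 0.12 rad); the robot touches nothing.
It fails at once if the row is pressed on the backstop's pad with more than 12 N (pad driven in more than 4 mm) (contact force between block6 and backstop above 12 N).
It fails at once if a paraffin block falls over (leans more than 30 degrees) (angle between any of block1, block2, block3, block4, block5, block6's own z axis and vertical above 0.52 rad).
It fails at once if the jar, mould or dropper bottle is shifted by more than 15 mm (distance of any of jar, mould, dropper from where it was at the start of the episode above 0.015 m).
It also fails if it takes over 67 s, if anything falls off the work surface, if the arm or the gripper's body presses on something with over 40 N, if the wrist force passes 120 N, or if a joint passes its speed limit or range.

### The arm

A 7-joint arm with a two-finger parallel gripper is mounted at the origin on the work surface. World frame = base frame: x ahead of the robot, y to its left, z up, the work surface at z = 0. Lengths are in m, angles in rad, forces in N, time in s.
With the tool pointing down it reaches from about 0.4 to 0.85 m from the base axis. Payload 10.4 kg.
Tool frame: the origin (TCP) lies between the finger pads; the fingertips stand 19 mm ahead of it and the grasp point (between the pads) is the TCP; x points along the fingers, y is the direction in which the jaws open and shut, and the axes are right-handed (so a half turn about x gives the same grasp; the last joint's range is limited). The gripper opens to 87 mm and grips with 3 to 60 N. Pads are 19 mm wide; open, the fingers measure 117 mm over their backs; the gripper's body (75 mm by 190 mm) begins 51 mm behind the grasp point.
Start: joints at [1.212, 0.332, -0.065, 1.46, 0.022, 1.35, -0.088], TCP at [0.206, -0.59, 0.242] pointing down, gripper open.
Joint ranges: [-2.6, 2.6], [-0.5, 2.12], [-1.47, 1.34], [0.16, 2.42], [-1.27, 4.41], [0.06, 2.06], [-2.6, 2.6]. Speed limits (rad/s): [2.22, 2.22, 2.79, 2.79, 3.14, 3.14, 3.14].

### API

Orientations are given as a unit quaternion [x, y, z, w].
In Python, from bench import r gives the robot as it stands.
- The arm moves only by the tool drive_tool, never from a script. Its argument "motion" is a list of rows, each a list of 4 numbers: the shift along the tool's x, y, z in cm, then the turn about the tool's x in units of 5 degrees (1.0 is 5 degrees). In form: [[tx, ty, tz, twist], ...]. A call has 1 to 20 rows; each row is the pose to reach, as a shift and turn from the pose commanded when the call began, along the tool's axes at that moment; what a row does not reach only later rows make up. A row lasts 1/12 s, in which the tool goes at most 41.7 mm and 7.16 degrees, less where a joint would pass 70% of its speed; a pose out of reach is approached as far as the arm can. A call with a gripper value outside its range is refused whole. "grip" is the closure in counts, from 0 (fully open) to 255 (shut), set as the call begins (left out, the last holds). The fingers move at their own pace and stop on an object; "force" is the grip in N (left out, the last holds). Time passes only in rows, so rows that repeat a pose let the fingers close. It gives the time, the measured TCP pose, the force and the opening at its end, in the units of the state.
- r.read_state(): the state, without advancing time (a new reading comes with each control period).
- r.camera(name): name is "side" or "top" or "wrist"; returns the picture (480x640x3 uint8, red, green, blue); there is no depth.
- r.calibration(name): a dict with "fx", "fy", "cx", "cy" (pixels), "xyz" and "orientation" of the camera in the world. Camera axes: x right, y up, looking along -z (the intrinsics and any distortion apply to the point x, -y, -z); pixel columns grow to the right and rows downward; lengths in m; the calibration is good to about 2 mm. The wrist camera is an equidistant fisheye: a pixel r from the principal point sees the ray r / f radians off the axis. A picture is of the moment at which its call begins: read the wrist's pose just before it. calibration takes no time and is no camera call; for the wrist camera it gives the pose at the moment of the call.
- r.close_job(): hands the job in, once; it reports no verdict.
The state is a dict: "time": time; "joint_positions": joint angles; "joint_vel": joint speeds; "joint_torque": joint torques, N m; "ee_pos": TCP position; "eef_rot": TCP orientation; "ft_force": force on the tool from outside, world axes, zero at the start; "torque": the same for the moment, N m; "width": finger opening in m.
Only numpy, scipy, OpenCV 4.12 (cv2) and the standard library are available. Lean on these libraries where they do the work, as an engineer would, in place of code of your own. Each camera call takes 0.05 s, during which the arm holds its last target.

## Working session

There is one attempt and no reset: what is moved stays moved. The work goes in short steps, Python scripts to look and compute and a tool call to move; the robot and the scene stay as the last step left them, time stands still between calls to the robot, and variables do not carry over. Pictures are saved under pics/ and viewed, and the job is handed in when it is done.

Besides the shell and the picture viewer there is one more tool, called after "Call:" as name([rows], argument=value, ...), one row to a line, values as JSON. drive_tool: Moves the arm, as the interface text tells. Its arguments: {"type":"object","properties":{"motion":{"type":"array","items":{"type":"array","items":{"type":"number"}}},"grip":{"type":"number"},"force":{"type":"number"}},"required":["motion"]}

```bash
mkdir -p pics; ls; cat > h.py <<'E'
from bench import r
import numpy as np, cv2
from scipy.spatial.transform import Rotation as R
def snap(n,f):
    c=r.calibration(n); im=np.array(r.camera(n)); cv2.imwrite('pics/'+f,im[:,:,::-1]); return im,c
def ray(c,u,v,fish=False):
    x=(u-c['cx'])/c['fx']; y=(v-c['cy'])/c['fy']
    if fish:
        t=np.hypot(x,y); d=np.array([x/t*np.sin(t),-y/t*np.sin(t),-np.cos(t)]) if t>0 else np.array([0,0,-1.])
    else: d=np.array([x,-y,-1.])
    return np.array(c['xyz']),R.from_quat(c['orientation']).apply(d/np.linalg.norm(d))
def onz(c,u,v,z,fish=False):
    o,d=ray(c,u,v,fish); return o+d*(z-o[2])/d[2]
def proj(c,p,fish=False):
    q=R.from_quat(c['orientation']).inv().apply(np.array(p)-np.array(c['xyz']))
    x,y,z=q[0],-q[1],-q[2]
    if fish:
        rr=np.hypot(x,y); t=np.arctan2(rr,z); x,y,z=x/rr*t,y/rr*t,1
    return c['fx']*x/z+c['cx'],c['fy']*y/z+c['cy']
E
python3 - <<'E'
from h import *
s=r.read_state(); print(s)
for n in('side','top','wrist'):
    im,c=snap(n,n+'0.png'); print(n,c)
E
```

```text
pics
{'time': 0.0, 'joint_positions': array([ 1.21243022,  0.33287139, -0.06467768,  1.46095907,  0.02161101,
        1.34988406, -0.08850677]), 'joint_vel': array([ 0.00114392, -0.00070401, -0.00228338,  0.00157499,  0.00127565,
       -0.00105335, -0.00067766]), 'joint_torque': array([ 4.31064445e-04, -6.23259044e+01,  2.50579894e-02, -3.89903212e+01,
       -6.12927787e-02,  3.97584925e-02,  2.03577151e-04]), 'ee_pos': array([ 0.20579275, -0.58976312,  0.24074569]), 'eef_rot': array([-0.69705192, -0.11864423,  0.69727893, -0.11766164]), 'ft_force': array([0.4032566 , 0.18138509, 0.60804747]), 'torque': array([-0.01099584,  0.01166864,  0.00617227]), 'width': 0.08707496949908433}
side {'fx': 573.882714781072, 'fy': 573.882714781072, 'cx': 320.80478139042526, 'cy': 249.53940977717645, 'xyz': array([0.49608206, 0.75409006, 0.97873231]), 'orientation': array([-0.02679559,  0.33434565,  0.93970345, -0.06672638])}
top {'fx': 463.26780301496404, 'fy': 463.26780301496404, 'cx': 318.39003878518713, 'cy': 235.11201187233843, 'xyz': array([0.54994619, 0.02639806, 1.00501556]), 'orientation': array([-0.02152744,  0.02884925,  0.71403641, -0.69918259])}
wrist {'fx': 371.64829954431775, 'fy': 371.64829954431775, 'cx': 321.5234582269137, 'cy': 238.37484399537402, 'xyz': array([ 0.27470673, -0.56497046,  0.38307843]), 'orientation': array([-0.11042439,  0.07883347, -0.57432123,  0.80730841])}
```

View pics/top0.png

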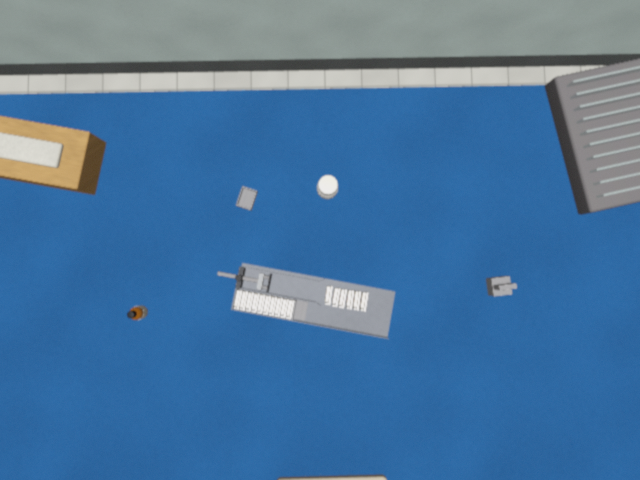

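View pics/side0.png

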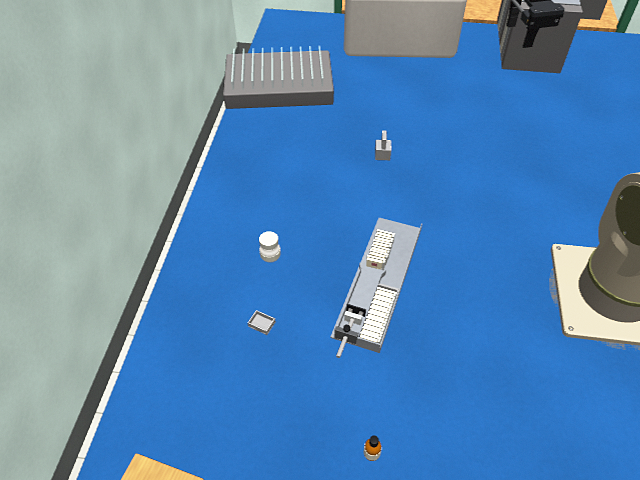

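View pics/wrist0.png

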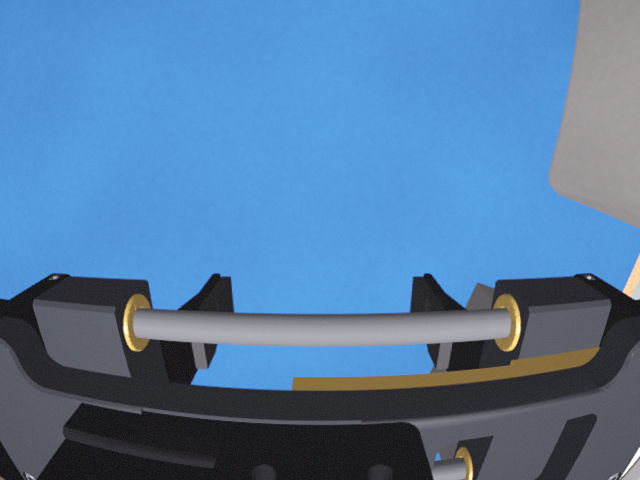

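The top view shows the tray (pixels ~232–395 × 264–338), with the empty lane on the upper side, the end block near (501,286), the jar (327,187), the mould (247,198) and the dropper (137,313). Next I'll enlarge the crops.

```bash
python3 - <<'E'
import cv2
t=cv2.imread('pics/top0.png'); s=cv2.imread('pics/side0.png')
cv2.imwrite('pics/t0a.png',cv2.resize(t[250:350,215:405],None,fx=4.2,fy=4.2,interpolation=cv2.INTER_CUBIC)[:600,:800])
cv2.imwrite('pics/t0b.png',cv2.resize(t[260:310,470:530],None,fx=10,fy=10,interpolation=cv2.INTER_CUBIC))
cv2.imwrite('pics/s0a.png',cv2.resize(s[210:360,320:430],None,fx=4,fy=4,interpolation=cv2.INTER_CUBIC))
cv2.imwrite('pics/s0b.png',cv2.resize(s[120:170,355:415],None,fx=10,fy=10,interpolation=cv2.INTER_CUBIC))
E
```

```text
(no output)
```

View pics/t0a.png

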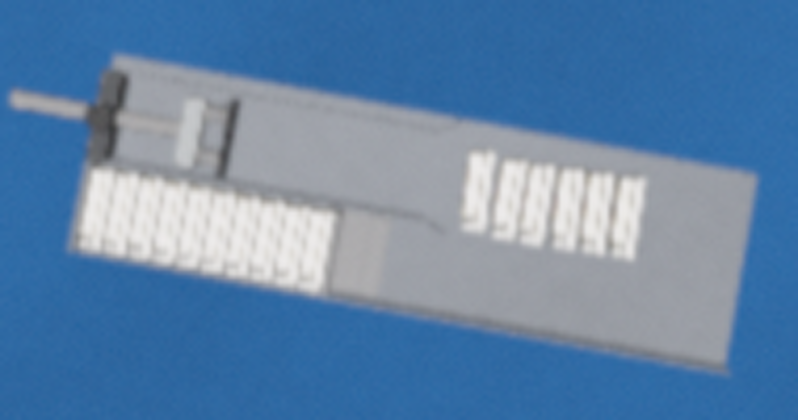

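View pics/t0b.png

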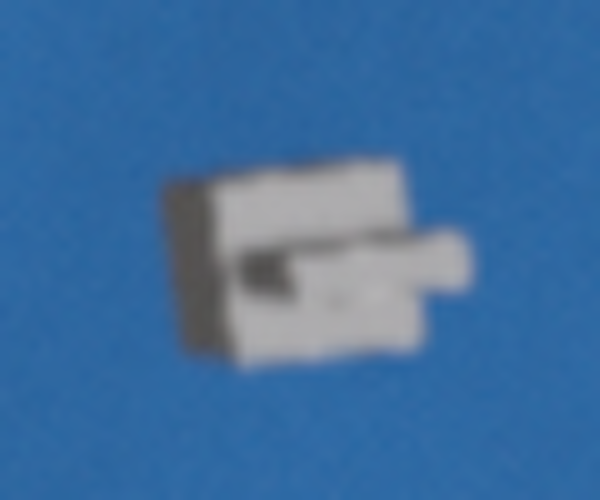

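View pics/s0a.png

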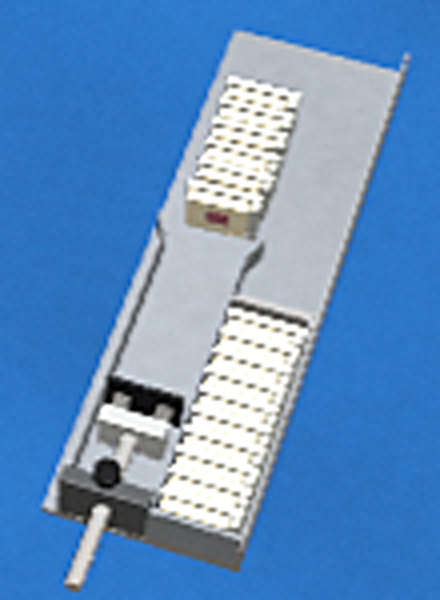

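View pics/s0b.png

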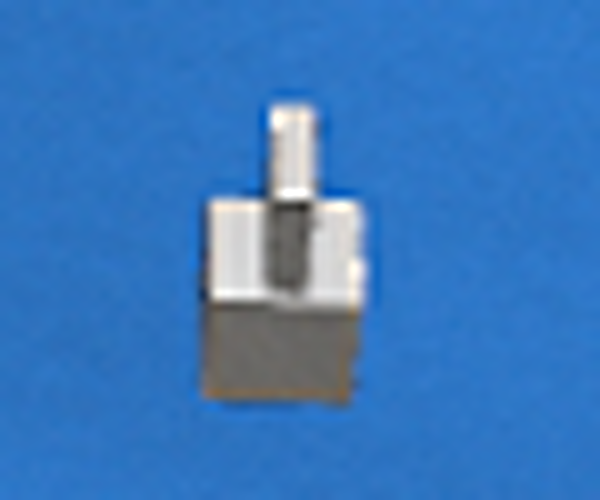

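```bash
cat > m0.py <<'E'
from h import *
ct=r.calibration('top'); cs=r.calibration('side')
def edge(im,pts_fn):pass
def mask(f):
    im=cv2.imread('pics/'+f).astype(float); return im[:,:,0]-im[:,:,2]   # b-r: large on blue
def sub(m,u,v,du,dv,L=6,thr=None):
    t=np.arange(-L,L+.01,.1); xs=(u+du*t).astype(np.float32)[None]; ys=(v+dv*t).astype(np.float32)[None]
    p=cv2.remap(m.astype(np.float32),xs,ys,cv2.INTER_LINEAR)[0]
    h=(p.max()+p.min())/2
    i=np.where(np.diff(np.sign(p-h)))[0]
    if len(i)==0: return None
    k=i[np.argmin(abs(t[i]))]; return u+du*t[k],v+dv*t[k]
def line(m,c,z,a,b,n=15,out=None,L=5):
    a=np.array(a,float);b=np.array(b,float);d=(b-a)/np.linalg.norm(b-a);nn=(-d[1],d[0])
    P=[]
    for k in np.linspace(.03,.97,n):
        q=a+(b-a)*k; e=sub(m,*q,*nn,L=L)
        if e: P.append(onz(c,*e,z)[:2])
    P=np.array(P,np.float32); vx,vy,x0,y0=cv2.fitLine(P,cv2.DIST_HUBER,0,.01,.01).ravel()
    res=(P-[x0,y0])@np.array([-vy,vx]); 
    print('dir deg',np.degrees(np.arctan2(vy,vx)),'pt',x0,y0,'rms',res.std()); return np.array([x0,y0]),np.array([vx,vy])
if __name__=='__main__':
    mt=mask('top0.png'); ms=mask('side0.png')
    T=lambda x,y:(215+x/4.2-.4,250+y/4.2-.4); S=lambda x,y:(320+x/4-.4,210+y/4-.4)
    def tray(l1,l2):
        d=l1[1]; d=d*np.sign(d[1]); n=np.array([d[1],-d[0]])*-1 # tray y = rot90 ccw of d
        n=np.array([-d[1],d[0]])
        A=np.array([l1[1],-l2[1]]).T; k=np.linalg.solve(A,l2[0]-l1[0]); c=l1[0]+k[0]*l1[1]
        print('corner',c,'yaw',np.degrees(np.arctan2(d[1],d[0])),'origin',c+.165*d+.030*n)
    print('top');a=line(mt,ct,.004,T(750,173),T(140,60));b=line(mt,ct,.004,T(757,180),T(732,340));tray(a,b)
    print('side');a=line(ms,cs,.004,S(235,36),S(170,200));b=line(ms,cs,.004,S(240,32),S(390,70));tray(a,b)
    E=lambda x,y:(470+x/10-.45,260+y/10-.45)
    P=[onz(ct,*E(*p),.034)[:2] for p in((212,185),(402,160),(425,350),(240,365))]
    print('eb top corners',np.round(P,4),np.mean(P,0)); P=np.array(P);print(np.linalg.norm(P-np.roll(P,-1,0),axis=1),[np.degrees(np.arctan2(*(q)[::-1])) for q in (P[0]-P[1],P[3]-P[2])])
    E=lambda x,y:(355+x/10-.45,120+y/10-.45)
    P=np.array([onz(cs,*E(*p),.034)[:2] for p in((208,200),(362,200),(358,300),(205,300))])
    print('eb side',np.round(P,4),P.mean(0),np.linalg.norm(P-np.roll(P,-1,0),axis=1))
    Pf=np.array([onz(cs,*E(*p),.065)[:2] for p in((270,105),(314,105),(314,195),(270,195))]);print('fin side',Pf.round(4),Pf.mean(0))
E
python3 m0.py
```

```text
top
dir deg 78.21487 pt 0.5315809 0.014465932 rms 0.00010163798
dir deg -11.835904 pt 0.45610312 -0.13879639 rms 0.00010695502
corner [ 0.49778193 -0.14753081] yaw 78.21487 origin [0.50211424 0.02011833]
side
dir deg 78.43756 pt 0.5134238 -0.07369643 rms 0.00029276861
dir deg -11.58465 pt 0.44917622 -0.13583909 rms 0.0003190805
corner [ 0.49863592 -0.1459779 ] yaw 78.43756 origin [0.5023166  0.02168681]
eb top corners [[ 0.5215 -0.3435]
 [ 0.5259 -0.3837]
 [ 0.4862 -0.3866]
 [ 0.484  -0.3476]] [ 0.50439267 -0.36535713]
[0.04045774 0.0397468  0.03902658 0.03777404] [np.float64(96.17837274238576), np.float64(93.32097043424397)]
eb side [[ 0.5271 -0.3799]
 [ 0.4888 -0.3852]
 [ 0.4872 -0.3472]
 [ 0.5247 -0.342 ]] [ 0.50697667 -0.36359085] [0.03869941 0.03799942 0.03781286 0.03793345]
fin side [[ 0.514  -0.3806]
 [ 0.5032 -0.3821]
 [ 0.5007 -0.3481]
 [ 0.5113 -0.3466]] [ 0.50730992 -0.3643552 ]
```

```bash
cat >> h.py <<'E'
def st():
    s=r.read_state(); M=R.from_quat(s['eef_rot']).as_matrix(); return s,np.array(s['ee_pos']),M
def show():
    s,p,M=st(); print('t',round(s['time'],2),'p',p.round(4),'F',np.round(s['ft_force'],2),'w',round(s['width'],4),'zyaw',round(np.degrees(np.arctan2(M[1,2],M[0,2])),2))
def plan(target,yaw=None):
    "shift in tool axes cm, twist units so that tool z has yaw (deg, mod 180)"
    s,p,M=st(); d=M.T@(np.array(target)-p)*100; print('shift cm',d.round(2),end=' ')
    if yaw is not None:
        z=np.degrees(np.arctan2(M[1,2],M[0,2])); dy=(yaw-z+90)%180-90; print('twist',round(-dy/5,3),'(dyaw',round(dy,2),')')
    else: print()
E
python3 - <<'E'
from h import *
show(); s,p,M=st(); print(M.round(3)); plan([.506,-.3645,.20],94)
E
```

```text
t 0.15 p [ 0.2058 -0.5899  0.2409] F [-0.28 -0.52  0.12] w 0.087 zyaw -160.76
[[-0.     0.33  -0.944]
 [ 0.001 -0.944 -0.33 ]
 [-1.    -0.001  0.   ]]
shift cm [  4.1  -11.38 -35.77] twist -14.952 (dyaw 74.76 )
```

Call:
drive_tool([
  [0.5, -1, -3, -1.2],
  [1, -2, -6.5, -2.4],
  [1.5, -3, -10, -3.7],
  [2, -4.2, -13, -5],
  [2.3, -5.2, -16.5, -6.2],
  [2.6, -6.2, -20, -7.5],
  [3, -7.2, -23, -8.7],
  [3.3, -8.2, -26, -10],
  [3.6, -9.2, -29, -11.2],
  [3.8, -10.2, -32, -12.4],
  [4, -11, -34.5, -13.6],
  [4.1, -11.4, -35.8, -14.95],
  [4.1, -11.4, -35.8, -14.95],
  [4.1, -11.4, -35.8, -14.95],
  [4.1, -11.4, -35.8, -14.95],
], grip=0)

```text
time: 1.4
ee_pos: [0.5054, -0.3656, 0.2004]
eef_rot: [0.483, 0.516, -0.484, 0.516]
ft_force: [-0.5, 0.2, -0.5]
width: 0.0871
```

```bash
python3 - <<'E'
from h import *
show(); print(r.read_state()['joint_positions'].round(2)); im,c=snap('wrist','w1.png'); print([proj(c,q,True) for q in([.506,-.3645,.065],[.506,-.3645,.0])])
E
```

```text
t 1.4 p [ 0.5054 -0.3656  0.2004] F [-0.51  0.19 -0.54] w 0.0871 zyaw -86.25
[ 0.88  0.39 -0.42  1.5   0.16  1.29  0.51]
[(np.float64(323.3484092724025), np.float64(232.77574746668606)), (np.float64(322.98831284686963), np.float64(215.11072846806516))]
```

View pics/w1.png

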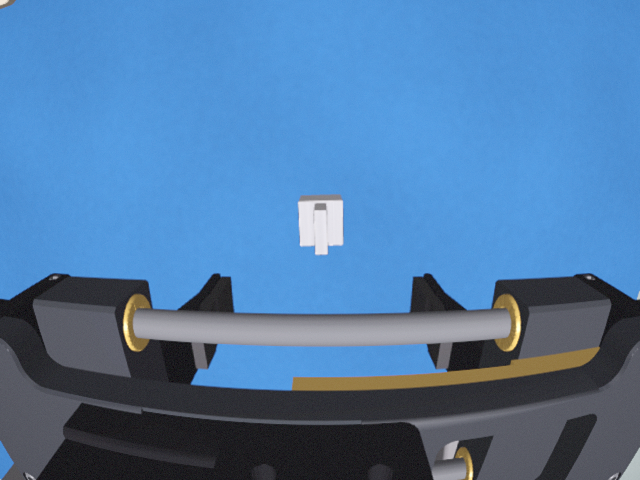

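The wrist view shows the end block at x 299–343, y 197–254, with the fin at x 315–327. It is nearly aligned with the image axes.

```bash
python3 - <<'E'
from h import *
c=r.calibration('wrist'); im=cv2.imread('pics/w1.png')
cv2.imwrite('pics/w1z.png',cv2.resize(im[185:265,280:365],None,fx=7,fy=7,interpolation=cv2.INTER_CUBIC))
E
```

```text
(no output)
```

View pics/w1z.png

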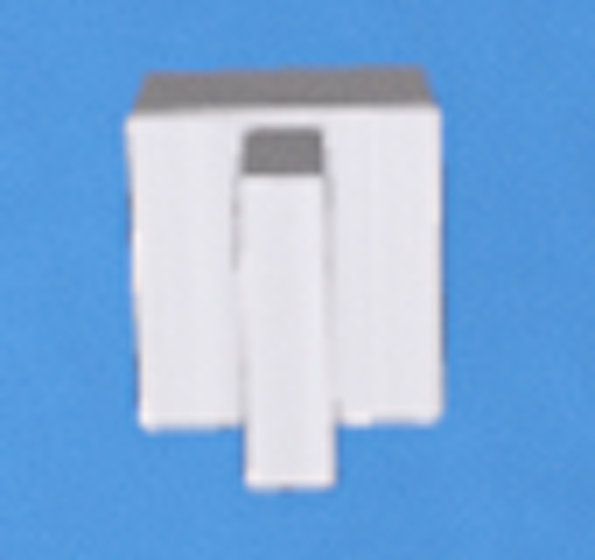

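```bash
python3 - <<'E'
from h import *
c=r.calibration('wrist'); f=lambda x,y:(280+x/7-.43,185+y/7-.43)
for z,q in((.034,((127,118),(440,110),(443,420),(142,430))),(.065,((242,175),(326,175),(336,487),(245,488)))):
    P=np.array([onz(c,*f(*p),z,True)[:2] for p in q]); print(P.round(4),P.mean(0).round(4),np.linalg.norm(P-np.roll(P,-1,0),axis=1).round(4),[np.degrees(np.arctan2(*(v)[::-1])).round(1) for v in(P[0]-P[3],P[1]-P[2])], [np.degrees(np.arctan2(*(v)[::-1])).round(1) for v in(P[1]-P[0],P[2]-P[3])])
plan([.5065,-.3645,.058],93.5)
E
```

```text
[[ 0.4832 -0.3471]
 [ 0.5208 -0.3437]
 [ 0.5241 -0.3825]
 [ 0.4869 -0.3862]] [ 0.5038 -0.3649] [0.0377 0.0389 0.0374 0.0393] [np.float64(95.5), np.float64(95.0)] [np.float64(5.1), np.float64(5.6)]
[[ 0.4977 -0.347 ]
 [ 0.5068 -0.3465]
 [ 0.5103 -0.382 ]
 [ 0.5001 -0.3827]] [ 0.5037 -0.3645] [0.0091 0.0357 0.0102 0.0358] [np.float64(93.9), np.float64(95.6)] [np.float64(3.6), np.float64(4.3)]
shift cm [14.25  0.14 -0.14] twist 0.048 (dyaw -0.24 )
```

```bash
python3 - <<'E'
from h import *
plan([.5045,-.3645,.059],94.8)
E
```

```text
shift cm [14.15 -0.06 -0.15] twist -0.212 (dyaw 1.06 )
```

Call:
drive_tool([
  [2, 0, -0.15, -0.2],
  [5, 0, -0.15, -0.2],
  [8, 0, -0.15, -0.2],
  [10.5, 0, -0.15, -0.2],
  [12.5, 0, -0.15, -0.2],
  [13.5, 0, -0.15, -0.2],
  [14.1, 0, -0.15, -0.2],
  [14.1, 0, -0.15, -0.2],
  [14.1, 0, -0.15, -0.2],
], grip=0)

```text
time: 2.2
ee_pos: [0.5066, -0.3637, 0.0606]
eef_rot: [0.478, 0.521, -0.478, 0.522]
ft_force: [-0.0, 0.8, 0.2]
width: 0.087
```

Call:
drive_tool([
  [0, 0, 0, 0],
  [0, 0, 0, 0],
  [0, 0, 0, 0],
  [0, 0, 0, 0],
  [0, 0, 0, 0],
  [0, 0, 0, 0],
  [0, 0, 0, 0],
  [0, 0, 0, 0],
  [0, 0, 0, 0],
  [0, 0, 0, 0],
], grip=255, force=40)

```text
time: 3.03
ee_pos: [0.5063, -0.3631, 0.0595]
eef_rot: [0.478, 0.521, -0.478, 0.521]
ft_force: [0.3, -0.1, -0.4]
width: 0.0286
```

Call:
drive_tool([
  [-1, 0, 0, 0],
  [-2.5, 0, 0, 0],
  [-4, 0, 0, 0],
  [-4, 0, 0, 0],
])

```text
time: 3.37
ee_pos: [0.5079, -0.3639, 0.1034]
eef_rot: [0.478, 0.52, -0.478, 0.523]
ft_force: [0.8, -0.6, 0.5]
width: 0.0039
```

```bash
python3 - <<'E'
from h import *
show(); im,c=snap('wrist','w2.png');snap('top','top2.png');snap('side','side2.png')
E
```

```text
t 3.37 p [ 0.5079 -0.3639  0.1034] F [ 0.83 -0.56  0.48] w 0.0039 zyaw -85.01
```

View pics/w2.png

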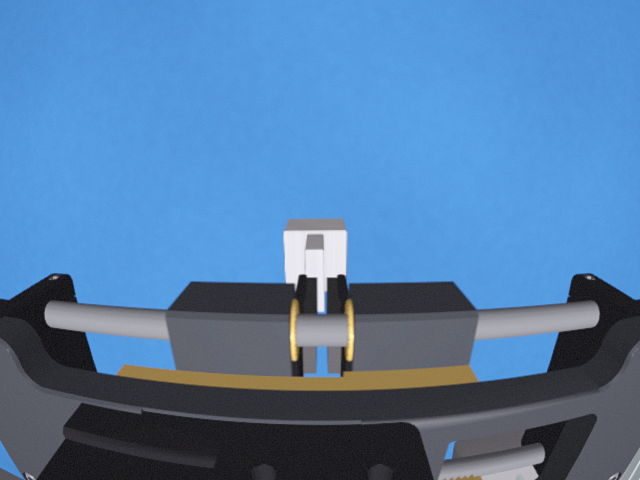

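View pics/side2.png

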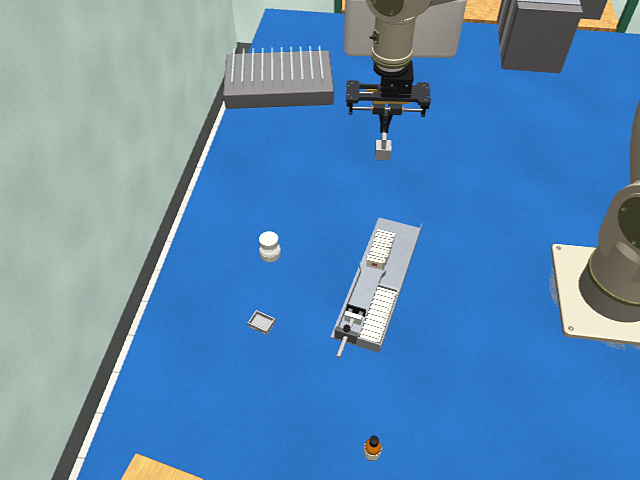

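The fingers had not finished closing (28 mm → 4 mm) when I lifted, so the block is still standing on the bench. I'll reopen, go down and wait longer this time.

Call:
drive_tool([
  [0, 0, 0, 0],
  [0, 0, 0, 0],
  [0, 0, 0, 0],
  [0, 0, 0, 0],
  [0, 0, 0, 0],
  [0, 0, 0, 0],
  [0, 0, 0, 0],
  [0, 0, 0, 0],
], grip=90)

```text
time: 4.18
ee_pos: [0.5063, -0.363, 0.0996]
eef_rot: [0.478, 0.521, -0.478, 0.521]
ft_force: [0.1, -0.7, 0.3]
width: 0.0463
```

```bash
python3 - <<'E'
from h import *
show(); im,c=snap('wrist','w3.png');
cv2.imwrite('pics/w3z.png',cv2.resize(im[200:300,260:380,::-1],None,fx=6,fy=6,interpolation=cv2.INTER_CUBIC))
E
```

```text
t 4.18 p [ 0.5063 -0.363   0.0996] F [ 0.1  -0.67  0.27] w 0.0463 zyaw -85.01
```

View pics/w3z.png

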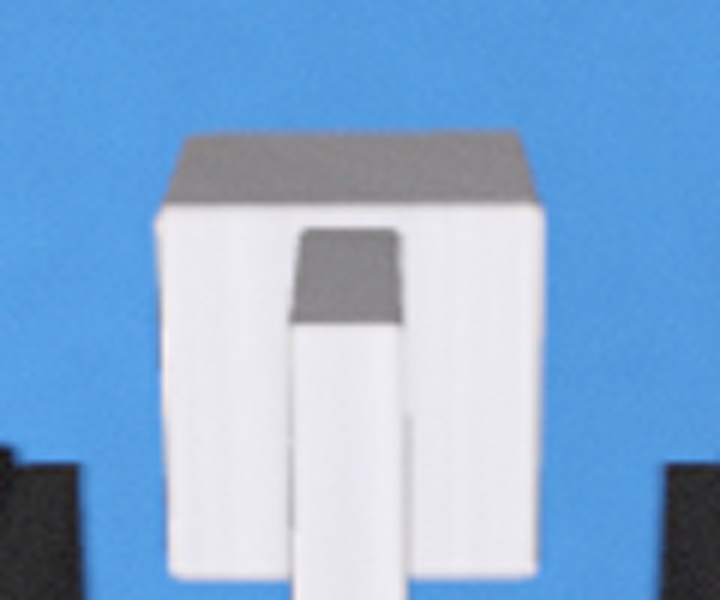

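```bash
python3 - <<'E'
from h import *
c=r.calibration('wrist'); f=lambda x,y:(260+x/6-.42,200+y/6-.42)
for z,q in((.034,((158,207),(543,205),(537,575),(172,577))),(.065,((290,323),(402,323)))):
    P=np.array([onz(c,*f(*p),z,True)[:2] for p in q]); print(P.round(4),P.mean(0).round(4),np.linalg.norm(P-np.roll(P,-1,0),axis=1).round(4),[np.degrees(np.arctan2(*(v)[::-1])).round(1) for v in(P[1]-P[0],P[-2]-P[-1])])
plan([.504,-.3645,.059],94.8)
E
```

```text
[[ 0.4834 -0.3461]
 [ 0.5205 -0.3427]
 [ 0.5242 -0.3817]
 [ 0.487  -0.3851]] [ 0.5038 -0.3639] [0.0372 0.0391 0.0373 0.0392] [np.float64(5.2), np.float64(5.3)]
[[ 0.4973 -0.3466]
 [ 0.5066 -0.3458]] [ 0.502  -0.3462] [0.0093 0.0093] [np.float64(4.9), np.float64(-175.1)]
shift cm [ 4.06 -0.25  0.13] twist 0.038 (dyaw -0.19 )
```

Call:
drive_tool([
  [1, -0.2, 0.1, 0],
  [2.5, -0.25, 0.1, 0],
  [3.5, -0.25, 0.1, 0],
  [4, -0.25, 0.1, 0],
  [4, -0.25, 0.1, 0],
  [4, -0.25, 0.1, 0],
])

```text
time: 4.73
ee_pos: [0.5039, -0.3641, 0.0594]
eef_rot: [0.478, 0.521, -0.478, 0.521]
ft_force: [0.0, 0.8, -0.1]
width: 0.0563
```

Call:
drive_tool([
  [0, 0, 0, 0],
  [0, 0, 0, 0],
  [0, 0, 0, 0],
  [0, 0, 0, 0],
  [0, 0, 0, 0],
  [0, 0, 0, 0],
  [0, 0, 0, 0],
  [0, 0, 0, 0],
  [0, 0, 0, 0],
  [0, 0, 0, 0],
], grip=255, force=50)

```text
time: 5.57
ee_pos: [0.504, -0.3642, 0.0595]
eef_rot: [0.478, 0.521, -0.478, 0.521]
ft_force: [0.1, 0.2, -1.7]
width: 0.0091
```

```bash
python3 - <<'E'
from h import *
show(); s,p,M=st()
plan([.5,-.15,p[2]+.03],78.3)
E
```

```text
t 5.57 p [ 0.504  -0.3642  0.0595] F [ 0.12  0.17 -1.69] w 0.0091 zyaw -85.0
shift cm [ -3.     1.47 -21.37] twist 3.34 (dyaw -16.7 )
```

```bash
cat >> h.py <<'E'
O=np.array([.5022,.0209]); YAW=78.3
def tw(x,y,z):
    a=np.radians(YAW); return np.array([O[0]+x*np.cos(a)-y*np.sin(a),O[1]+x*np.sin(a)+y*np.cos(a),z])
def wt(p):
    a=np.radians(YAW); q=np.array(p)[:2]-O; return np.array([q[0]*np.cos(a)+q[1]*np.sin(a),-q[0]*np.sin(a)+q[1]*np.cos(a)])*1000
E
python3 - <<'E'
from h import *
ct=r.calibration('top')
for q in((647,178),(633,260),(495,150),(462,228)): print(q,wt(onz(ct,215+q[0]/4.2-.4,250+q[1]/4.2-.4,.032)).round(1))
# lane walls top z=20mm, y=+-22.5
for q in((240,183),(420,215),(165,80),(440,130)): print('wall',q,wt(onz(ct,215+q[0]/4.2-.4,250+q[1]/4.2-.4,.020)).round(1))
for q in((238,100),(225,175)): print('pad',q,wt(onz(ct,215+q[0]/4.2-.4,250+q[1]/4.2-.4,.030)).round(1))
plan(tw(-.143,0,.11),YAW)
E
```

```text
(647, 178) [-106.4  -17.8]
(633, 260) [-106.6   23.3]
(495, 150) [-29.5 -17.7]
(462, 228) [-20.3  23.2]
wall (240, 183) [93.  22.2]
wall (420, 215) [ 1.2 21.5]
wall (165, 80) [140.  -21.6]
wall (440, 130) [ -1.  -22.1]
pad (238, 100) [101.  -18.7]
pad (225, 175) [100.3  19. ]
shift cm [ -5.05  -0.93 -24.68] twist 3.34 (dyaw -16.7 )
```

Call:
drive_tool([
  [-1, 0, 0, 0],
  [-2.5, 0, 0, 0],
  [-4, 0, 0, 0],
  [-4, 0, 0, 0],
])

```text
time: 5.9
ee_pos: [0.505, -0.3649, 0.1026]
eef_rot: [0.478, 0.52, -0.478, 0.523]
ft_force: [-0.1, -0.1, -4.4]
width: 0.0095
```

```bash
python3 - <<'E'
from h import *
show(); 
plan(tw(-.143,0,.105),YAW)
E
```

```text
t 5.9 p [ 0.505  -0.3649  0.1026] F [-0.11 -0.06 -4.41] w 0.0095 zyaw -85.02
shift cm [ -0.3   -1.03 -24.76] twist 3.337 (dyaw -16.68 )
```

Call:
drive_tool([
  [0, -0.1, -2, 0.3],
  [0, -0.2, -5, 0.8],
  [0, -0.4, -8.5, 1.3],
  [0, -0.5, -12, 1.8],
  [0, -0.7, -15.5, 2.3],
  [0, -0.8, -19, 2.8],
  [0, -0.9, -22, 3.1],
  [0, -1, -24, 3.3],
  [0, -1, -24.7, 3.34],
  [0, -1, -24.7, 3.34],
  [0, -1, -24.7, 3.34],
  [0, -1, -24.7, 3.34],
])

```text
time: 6.9
ee_pos: [0.4724, -0.1205, 0.0993]
eef_rot: [-0.549, -0.446, 0.549, -0.446]
ft_force: [-0.6, 0.2, -4.1]
width: 0.0099
```

```bash
python3 - <<'E'
from h import *
show(); print(wt(st()[1]));plan(tw(-.143,0,.064),YAW); im,c=snap('wrist','w4.png'); snap('side','side4.png'); snap('top','top4.png')
E
```

```text
t 6.9 p [ 0.4724 -0.1205  0.0993] F [-0.62  0.15 -4.11] w 0.0099 zyaw -101.79
[-144.54271433    0.54003536]
shift cm [ 3.53  0.05 -0.16] twist -0.018 (dyaw 0.09 )
```

View pics/w4.png

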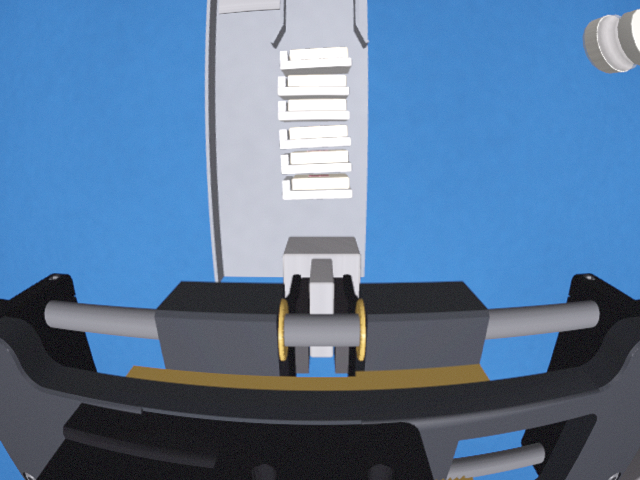

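View pics/side4.png

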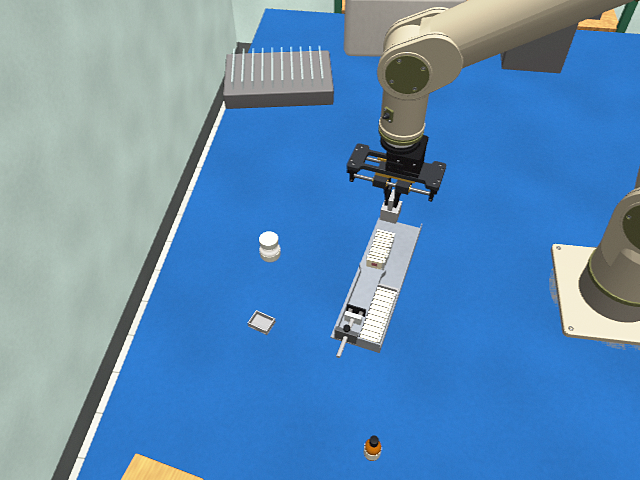

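Call:
drive_tool([
  [0.8, 0.05, -0.4, 0],
  [1.8, 0.05, -0.4, 0],
  [2.6, 0.05, -0.4, 0],
  [3.1, 0.05, -0.4, 0],
  [3.3, 0.05, -0.4, 0],
  [3.4, 0.05, -0.4, 0],
  [3.5, 0.05, -0.4, 0],
  [3.5, 0.05, -0.4, 0],
  [3.5, 0.05, -0.4, 0],
  [3.5, 0.05, -0.4, 0],
])

```text
time: 7.88
ee_pos: [0.474, -0.1153, 0.0649]
eef_rot: [0.549, 0.446, -0.548, 0.447]
ft_force: [-0.3, 0.1, -5.0]
width: 0.0097
```

```bash
python3 - <<'E'
from h import *
show(); print(wt(st()[1]));plan(tw(-.143,0,.064),YAW); im,c=snap('wrist','w5.png')
E
```

```text
t 7.88 p [ 0.474  -0.1153  0.0649] F [-0.29  0.13 -4.96] w 0.0097 zyaw -101.71
[-1.39077154e+02 -9.54201764e-03]
shift cm [ 0.09 -0.    0.39] twist -0.003 (dyaw 0.01 )
```

View pics/w5.png

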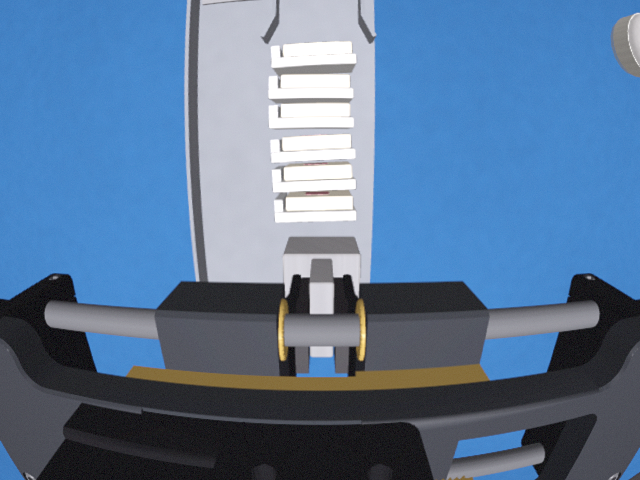

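Call:
drive_tool([
  [0.08, 0, -0.3, 0],
  [0.08, 0, -0.6, 0],
  [0.08, 0, -0.8, 0],
  [0.08, 0, -0.95, 0],
  [0.08, 0, -1.1, 0],
  [0.08, 0, -1.25, 0],
  [0.08, 0, -1.4, 0],
  [0.08, 0, -1.55, 0],
  [0.08, 0, -1.7, 0],
  [0.08, 0, -1.85, 0],
  [0.08, 0, -2.0, 0],
  [0.08, 0, -2.15, 0],
  [0.08, 0, -2.3, 0],
  [0.08, 0, -2.45, 0],
  [0.08, 0, -2.6, 0],
  [0.08, 0, -2.75, 0],
  [0.08, 0, -2.85, 0],
  [0.08, 0, -2.95, 0],
  [0.08, 0, -3.05, 0],
  [0.08, 0, -3.1, 0],
])

```text
time: 9.6
ee_pos: [0.4801, -0.0848, 0.0637]
eef_rot: [-0.548, -0.446, 0.548, -0.446]
ft_force: [0.1, -1.4, -4.8]
width: 0.0096
```

```bash
python3 - <<'E'
from h import *
show(); print(wt(st()[1]));plan(tw(.01,0,.064),YAW); im,c=snap('wrist','w6.png')
E
```

```text
t 9.6 p [ 0.4801 -0.0848  0.0637] F [ 0.1  -1.36 -4.79] w 0.0096 zyaw -101.71
[-107.97037177    0.23526614]
shift cm [ -0.03   0.02 -11.8 ] twist -0.001 (dyaw 0.01 )
```

View pics/w6.png

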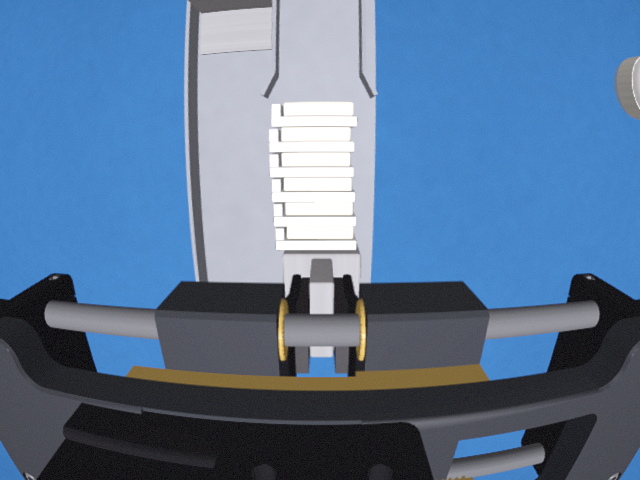

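The row is closed and upright, with its front just before the flare (wall ends at 267 and 373 px). I'll go on slowly into the mouth.

Call:
drive_tool([
  [0, 0, -0.12, 0],
  [0, 0, -0.24, 0],
  [0, 0, -0.36, 0],
  [0, 0, -0.48, 0],
  [0, 0, -0.6, 0],
  [0, 0, -0.72, 0],
  [0, 0, -0.84, 0],
  [0, 0, -0.96, 0],
  [0, 0, -1.08, 0],
  [0, 0, -1.2, 0],
  [0, 0, -1.32, 0],
  [0, 0, -1.44, 0],
  [0, 0, -1.56, 0],
  [0, 0, -1.68, 0],
  [0, 0, -1.8, 0],
  [0, 0, -1.92, 0],
  [0, 0, -2.04, 0],
  [0, 0, -2.16, 0],
  [0, 0, -2.28, 0],
  [0, 0, -2.4, 0],
])

```text
time: 11.32
ee_pos: [0.485, -0.0613, 0.0638]
eef_rot: [0.548, 0.446, -0.548, 0.446]
ft_force: [-0.3, -1.3, -4.6]
width: 0.0096
```

```bash
python3 - <<'E'
from h import *
show(); print(wt(st()[1]));plan(tw(.01,0,.064),YAW); im,c=snap('wrist','w7.png')
E
```

```text
t 11.32 p [ 0.485  -0.0613  0.0638] F [-0.33 -1.31 -4.58] w 0.0096 zyaw -101.71
[-83.94597271   0.2061815 ]
shift cm [-0.02  0.02 -9.39] twist -0.002 (dyaw 0.01 )
```

View pics/w7.png

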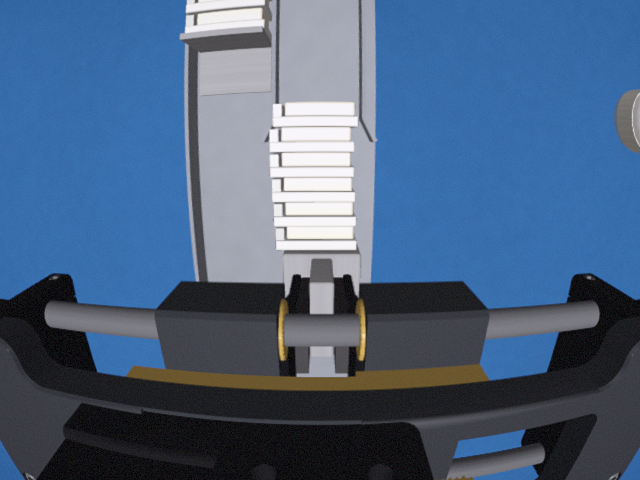

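Call:
drive_tool([
  [0, 0, -0.12, 0],
  [0, 0, -0.24, 0],
  [0, 0, -0.36, 0],
  [0, 0, -0.48, 0],
  [0, 0, -0.6, 0],
  [0, 0, -0.72, 0],
  [0, 0, -0.84, 0],
  [0, 0, -0.96, 0],
  [0, 0, -1.08, 0],
  [0, 0, -1.2, 0],
  [0, 0, -1.32, 0],
  [0, 0, -1.44, 0],
  [0, 0, -1.56, 0],
  [0, 0, -1.68, 0],
  [0, 0, -1.8, 0],
  [0, 0, -1.92, 0],
  [0, 0, -2.04, 0],
  [0, 0, -2.16, 0],
  [0, 0, -2.28, 0],
  [0, 0, -2.4, 0],
])

```text
time: 13.03
ee_pos: [0.4897, -0.0376, 0.0637]
eef_rot: [-0.548, -0.446, 0.548, -0.446]
ft_force: [-0.1, -0.8, -4.7]
width: 0.0094
```

```bash
python3 - <<'E'
from h import *
show(); print(wt(st()[1]));plan(tw(.01,0,.064),YAW); im,c=snap('wrist','w8.png')
E
```

```text
t 13.03 p [ 0.4897 -0.0376  0.0637] F [-0.06 -0.75 -4.69] w 0.0094 zyaw -101.7
[-59.81129184   0.35811013]
shift cm [-0.03  0.04 -6.98] twist -0.0 (dyaw 0.0 )
```

View pics/w8.png

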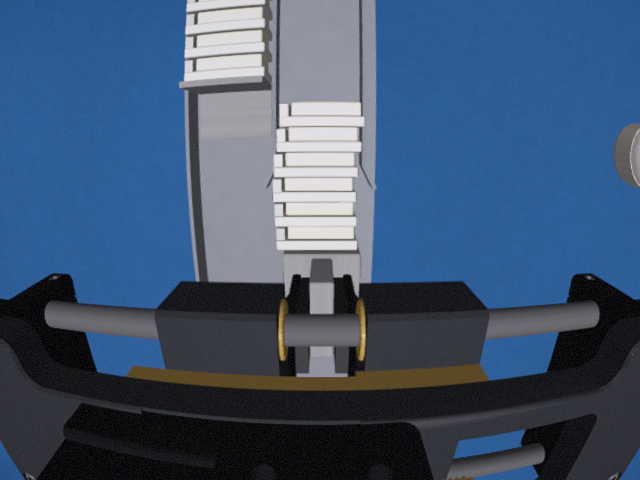

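Call:
drive_tool([
  [0, 0, -0.12, 0],
  [0, 0, -0.24, 0],
  [0, 0, -0.36, 0],
  [0, 0, -0.48, 0],
  [0, 0, -0.6, 0],
  [0, 0, -0.72, 0],
  [0, 0, -0.84, 0],
  [0, 0, -0.96, 0],
  [0, 0, -1.08, 0],
  [0, 0, -1.2, 0],
  [0, 0, -1.32, 0],
  [0, 0, -1.44, 0],
  [0, 0, -1.56, 0],
  [0, 0, -1.68, 0],
  [0, 0, -1.8, 0],
  [0, 0, -1.92, 0],
  [0, 0, -2.04, 0],
  [0, 0, -2.16, 0],
  [0, 0, -2.28, 0],
  [0, 0, -2.4, 0],
])

```text
time: 14.75
ee_pos: [0.4947, -0.0143, 0.0638]
eef_rot: [-0.548, -0.446, 0.548, -0.446]
ft_force: [-0.2, -1.3, -4.2]
width: 0.0094
```

Call:
drive_tool([
  [0, 0, -0.12, 0],
  [0, 0, -0.24, 0],
  [0, 0, -0.36, 0],
  [0, 0, -0.48, 0],
  [0, 0, -0.6, 0],
  [0, 0, -0.72, 0],
  [0, 0, -0.84, 0],
  [0, 0, -0.96, 0],
  [0, 0, -1.08, 0],
  [0, 0, -1.2, 0],
  [0, 0, -1.32, 0],
  [0, 0, -1.44, 0],
  [0, 0, -1.56, 0],
  [0, 0, -1.68, 0],
  [0, 0, -1.8, 0],
  [0, 0, -1.92, 0],
  [0, 0, -2.04, 0],
  [0, 0, -2.16, 0],
  [0, 0, -2.28, 0],
  [0, 0, -2.4, 0],
])

```text
time: 16.42
ee_pos: [0.4996, 0.0093, 0.0637]
eef_rot: [-0.548, -0.446, 0.548, -0.446]
ft_force: [0.7, -1.4, -3.8]
width: 0.0101
```

```bash
python3 - <<'E'
from h import *
show(); print(wt(st()[1]));plan(tw(.01,0,.064),YAW); im,c=snap('wrist','w9.png');im,c=snap('top','top9.png'); im2,c2=snap('side','side9.png')
cv2.imwrite('pics/s9a.png',cv2.resize(im2[210:360,320:430,::-1],None,fx=4,fy=4,interpolation=cv2.INTER_CUBIC))
E
```

```text
t 16.42 p [0.4996 0.0093 0.0637] F [ 0.68 -1.45 -3.84] w 0.0101 zyaw -101.71
[-11.92271481   0.23157211]
shift cm [-0.03  0.02 -2.19] twist -0.002 (dyaw 0.01 )
```

View pics/w9.png

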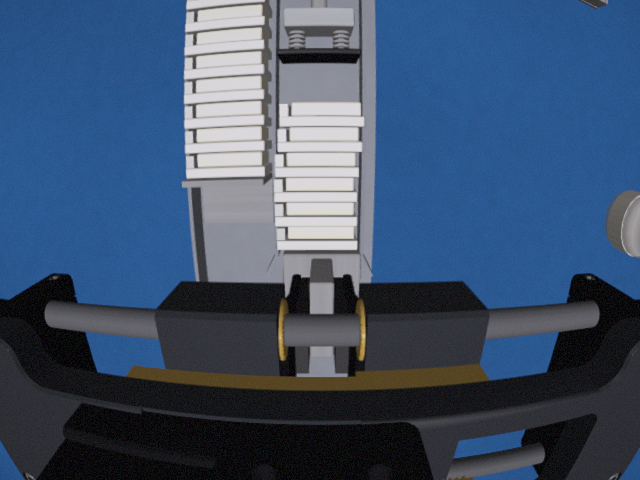

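View pics/s9a.png

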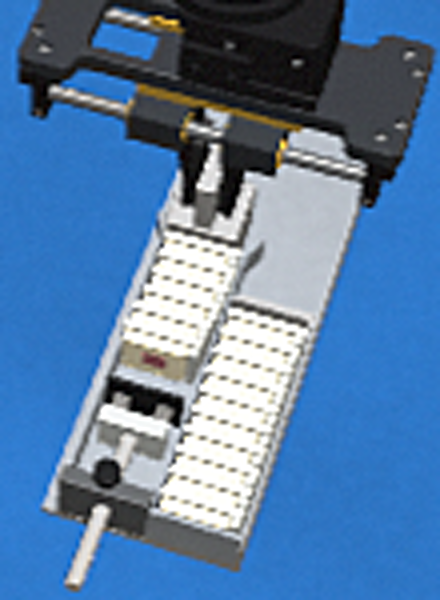

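```bash
python3 - <<'E'
from h import *
c=r.calibration('wrist')
for u,v,z in((325,103,.032),(318,62,.031),(318,50,.031),(318,62,.004),(320,249,.032)): print(u,v,wt(onz(c,u,v,z,True)).round(1))
E
```

```text
325 103 [78.4 -0.5]
318 62 [98.3  2.7]
318 50 [104.2   2.7]
318 62 [103.8   2.9]
320 249 [8.4 2. ]
```

```bash
python3 - <<'E'
import cv2
im=cv2.imread('pics/w9.png'); cv2.imwrite('pics/w9z.png',cv2.resize(im[0:130,260:390],None,fx=4.6,fy=4.6,interpolation=cv2.INTER_CUBIC))
E
```

```text
(no output)
```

View pics/w9z.png

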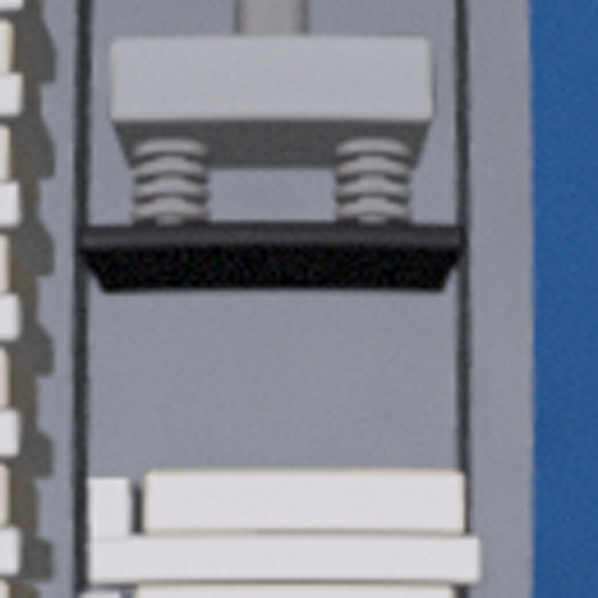

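Call:
drive_tool([
  [0, 0, -0.12, 0],
  [0, 0, -0.24, 0],
  [0, 0, -0.36, 0],
  [0, 0, -0.48, 0],
  [0, 0, -0.6, 0],
  [0, 0, -0.72, 0],
  [0, 0, -0.84, 0],
  [0, 0, -0.96, 0],
  [0, 0, -1.08, 0],
  [0, 0, -1.2, 0],
  [0, 0, -1.32, 0],
  [0, 0, -1.44, 0],
  [0, 0, -1.56, 0],
  [0, 0, -1.68, 0],
  [0, 0, -1.8, 0],
  [0, 0, -1.9, 0],
  [0, 0, -1.9, 0],
  [0, 0, -1.9, 0],
])

```text
time: 18.07
ee_pos: [0.5035, 0.0279, 0.0638]
eef_rot: [0.548, 0.446, -0.548, 0.446]
ft_force: [0.3, -0.7, -4.8]
width: 0.0097
```

```bash
python3 - <<'E'
from h import *
show(); print(wt(st()[1])); im,c=snap('wrist','w10.png'); 
cv2.imwrite('pics/w10z.png',cv2.resize(im[0:140,250:390,::-1],None,fx=4.2,fy=4.2,interpolation=cv2.INTER_CUBIC))
for i in range(4): snap('wrist','tmp.png'); show()
E
```

```text
t 18.07 p [0.5035 0.0279 0.0638] F [ 0.28 -0.7  -4.81] w 0.0097 zyaw -101.7
[7.15390121 0.14694571]
t 18.17 p [0.5035 0.0278 0.0638] F [-0.11 -0.41 -5.3 ] w 0.0094 zyaw -101.71
t 18.22 p [0.5035 0.0278 0.0638] F [ 0.06  0.06 -5.51] w 0.0095 zyaw -101.71
t 18.27 p [0.5035 0.0278 0.0638] F [-0.18  0.12 -5.12] w 0.0097 zyaw -101.71
t 18.32 p [0.5034 0.0277 0.0638] F [-0.6  -0.25 -5.58] w 0.0094 zyaw -101.71
```

View pics/w10z.png

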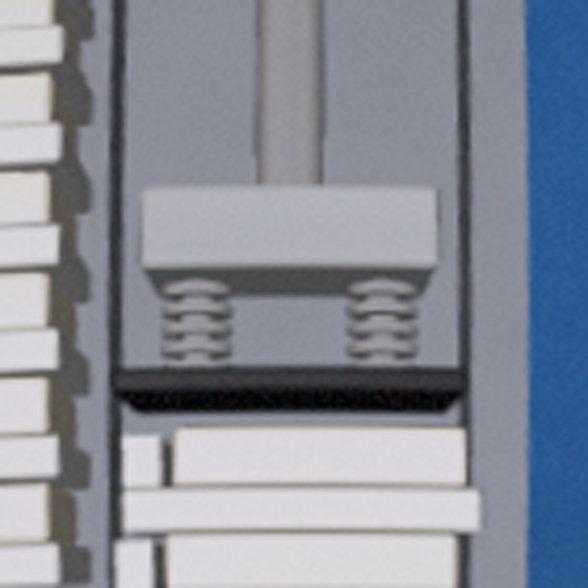

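Call:
drive_tool([
  [0, 0, -0.05, 0],
  [0, 0, -0.1, 0],
  [0, 0, -0.15, 0],
  [0, 0, -0.2, 0],
  [0, 0, -0.25, 0],
])

```text
time: 18.73
ee_pos: [0.5039, 0.0301, 0.0638]
eef_rot: [-0.548, -0.446, 0.548, -0.446]
ft_force: [-0.7, -1.1, -5.3]
width: 0.0098
```

Call:
drive_tool([
  [0, 0, -0.03, 0],
  [0, 0, -0.06, 0],
  [0, 0, -0.1, 0],
])

```text
time: 18.98
ee_pos: [0.5041, 0.0311, 0.0638]
eef_rot: [-0.548, -0.446, 0.548, -0.446]
ft_force: [-0.8, -1.3, -5.2]
width: 0.0097
```

Call:
drive_tool([
  [0, 0, -0.03, 0],
  [0, 0, -0.06, 0],
  [0, 0, -0.1, 0],
])

```text
time: 19.23
ee_pos: [0.5043, 0.0321, 0.0638]
eef_rot: [-0.548, -0.446, 0.548, -0.446]
ft_force: [-0.2, -1.8, -3.7]
width: 0.0098
```

```bash
python3 - <<'E'
from h import *
show(); print(wt(st()[1])); im,c=snap('wrist','w11.png'); 
cv2.imwrite('pics/w11z.png',cv2.resize(im[0:140,250:390,::-1],None,fx=4.2,fy=4.2,interpolation=cv2.INTER_CUBIC))
for i in range(3): snap('wrist','tmp.png'); show()
E
```

```text
t 19.23 p [0.5043 0.0321 0.0638] F [-0.15 -1.79 -3.66] w 0.0098 zyaw -101.71
[11.42535495  0.20193264]
t 19.33 p [0.5043 0.0321 0.0637] F [-0.18 -1.15 -5.37] w 0.0099 zyaw -101.71
t 19.38 p [0.5043 0.0322 0.0638] F [-1.02 -1.51 -4.58] w 0.0091 zyaw -101.71
t 19.43 p [0.5043 0.0322 0.0637] F [ 0.04 -1.51 -4.45] w 0.0102 zyaw -101.71
```

View pics/w11z.png

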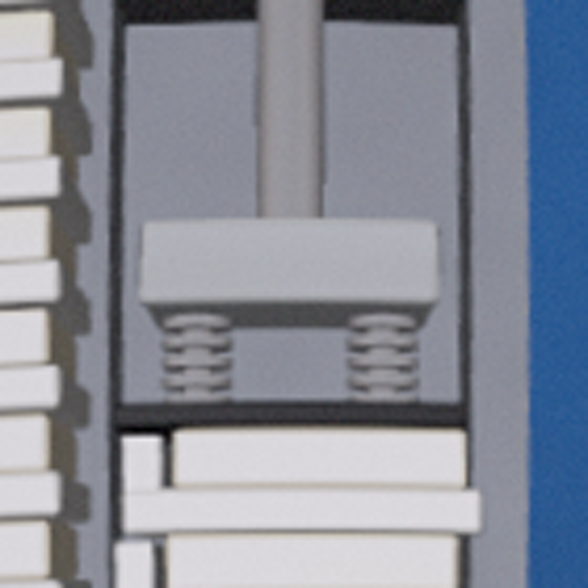

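Call:
drive_tool([
  [0, 0, -0.03, 0],
  [0, 0, -0.05, 0],
  [0, 0, -0.05, 0],
])

```text
time: 19.68
ee_pos: [0.5044, 0.0324, 0.0637]
eef_rot: [-0.548, -0.446, 0.549, -0.446]
ft_force: [-0.5, -2.4, -3.6]
width: 0.0095
```

Call:
drive_tool([
  [0, 0, -0.03, 0],
  [0, 0, -0.05, 0],
  [0, 0, -0.05, 0],
])

```text
time: 19.93
ee_pos: [0.5045, 0.0328, 0.0637]
eef_rot: [-0.548, -0.446, 0.549, -0.446]
ft_force: [-1.8, -3.7, -3.0]
width: 0.0093
```

```bash
python3 - <<'E'
from h import *
show(); print(wt(st()[1]))
for i in range(3): snap('wrist','w12.png'); show()
E
```

```text
t 19.93 p [0.5045 0.0328 0.0637] F [-1.76 -3.75 -3.  ] w 0.0093 zyaw -101.72
[12.11196886  0.20608982]
t 19.98 p [0.5044 0.0328 0.0637] F [-2.41 -4.18 -2.68] w 0.0095 zyaw -101.72
t 20.03 p [0.5044 0.0328 0.0637] F [-1.94 -4.81 -3.13] w 0.0098 zyaw -101.73
t 20.08 p [0.5045 0.0328 0.0637] F [-1.32 -3.88 -2.9 ] w 0.01 zyaw -101.73
```

Call:
drive_tool([
  [0, 0, -0.03, 0],
  [0, 0, -0.05, 0],
  [0, 0, -0.05, 0],
  [0, 0, -0.05, 0],
])

```text
time: 20.42
ee_pos: [0.5046, 0.0333, 0.0638]
eef_rot: [-0.548, -0.446, 0.549, -0.446]
ft_force: [-1.4, -5.2, -2.4]
width: 0.0095
```

Call:
drive_tool([
  [0, 0, -0.03, 0],
  [0, 0, -0.05, 0],
  [0, 0, -0.05, 0],
  [0, 0, -0.05, 0],
])

```text
time: 20.75
ee_pos: [0.5046, 0.0335, 0.0638]
eef_rot: [-0.548, -0.446, 0.549, -0.446]
ft_force: [-2.0, -7.0, -1.1]
width: 0.0099
```

```bash
python3 - <<'E'
from h import *
show(); print(wt(st()[1]))
for i in range(3): im,c=snap('wrist','w13.png'); show()
cv2.imwrite('pics/w13z.png',cv2.resize(im[60:280,240:400,::-1],None,fx=2.7,fy=2.7,interpolation=cv2.INTER_CUBIC))
E
```

```text
t 20.75 p [0.5046 0.0335 0.0638] F [-1.99 -7.   -1.07] w 0.0099 zyaw -101.73
[12.80357232  0.17469221]
t 20.8 p [0.5046 0.0335 0.0638] F [-1.21 -6.7  -1.29] w 0.0099 zyaw -101.74
t 20.85 p [0.5046 0.0335 0.0637] F [-2.34 -5.8  -1.55] w 0.0096 zyaw -101.73
t 20.9 p [0.5046 0.0335 0.0637] F [-1.71 -6.47 -1.37] w 0.0096 zyaw -101.74
```

View pics/w13z.png

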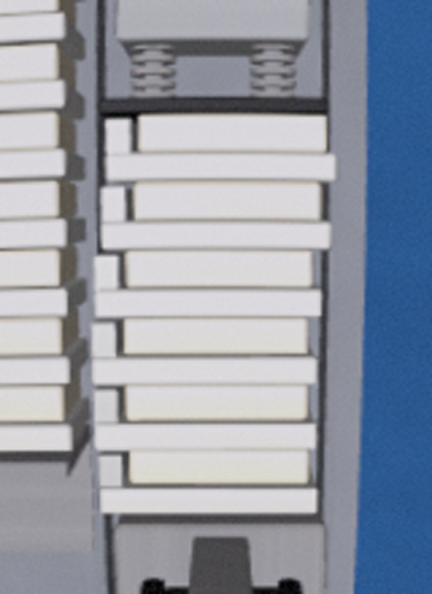

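The force is about 6.5 N, steady, so roughly 2 mm of pad travel, and the row is closed. I'll ease the load off before letting go so the spring doesn't throw the row back.

Call:
drive_tool([
  [0.01, 0, 0.02, 0],
  [0.02, 0, 0.04, 0],
  [0.03, 0, 0.06, 0],
  [0.03, 0, 0.06, 0],
  [0.03, 0, 0.06, 0],
])

```text
time: 21.32
ee_pos: [0.5046, 0.0334, 0.0635]
eef_rot: [-0.548, -0.446, 0.548, -0.446]
ft_force: [-1.7, -4.0, -1.9]
width: 0.0097
```

```bash
python3 - <<'E'
from h import *
show(); print(wt(st()[1]))
for i in range(3): im,c=snap('wrist','w14.png'); show()
E
```

```text
t 21.32 p [0.5046 0.0334 0.0635] F [-1.69 -4.01 -1.9 ] w 0.0097 zyaw -101.71
[12.73931593  0.17869909]
t 21.37 p [0.5046 0.0334 0.0635] F [-2.27 -4.71 -2.32] w 0.0097 zyaw -101.71
t 21.42 p [0.5047 0.0334 0.0635] F [-1.63 -5.64 -1.78] w 0.0097 zyaw -101.72
t 21.47 p [0.5047 0.0334 0.0635] F [-1.05 -5.66 -1.64] w 0.0095 zyaw -101.72
```

Call:
drive_tool([
  [0, 0, 0.02, 0],
  [0, 0, 0.04, 0],
  [0, 0, 0.06, 0],
  [0, 0, 0.06, 0],
  [0, 0, 0.06, 0],
  [0, 0, 0.06, 0],
])

```text
time: 21.97
ee_pos: [0.5046, 0.0332, 0.0635]
eef_rot: [0.548, 0.446, -0.548, 0.446]
ft_force: [-0.7, -2.4, -3.0]
width: 0.0098
```

```bash
python3 - <<'E'
from h import *
show(); print(wt(st()[1]))
for i in range(3): im,c=snap('wrist','w15.png'); show()
E
```

```text
t 21.97 p [0.5046 0.0332 0.0635] F [-0.68 -2.35 -3.01] w 0.0098 zyaw -101.7
[12.53665866  0.19364481]
t 22.02 p [0.5045 0.0332 0.0635] F [ 0.19 -2.1  -2.6 ] w 0.0094 zyaw -101.7
t 22.07 p [0.5045 0.0331 0.0635] F [-1.33 -1.82 -2.19] w 0.0097 zyaw -101.7
t 22.12 p [0.5045 0.0331 0.0635] F [-0.34 -1.57 -2.46] w 0.0095 zyaw -101.7
```

Call:
drive_tool([
  [0, 0, 0, 0],
  [0, 0, 0, 0],
  [0, 0, 0, 0],
  [0, 0, 0, 0],
  [0, 0, 0, 0],
  [0, 0, 0, 0],
  [0, 0, 0, 0],
], grip=110, force=10)

```text
time: 22.7
ee_pos: [0.5046, 0.033, 0.0635]
eef_rot: [0.548, 0.446, -0.548, 0.446]
ft_force: [-0.7, 0.4, 0.3]
width: 0.0462
```

```bash
python3 - <<'E'
from h import *
show(); print(wt(st()[1]))
im,c=snap('wrist','w16.png')
E
```

```text
t 22.7 p [0.5046 0.033  0.0635] F [-0.71  0.36  0.27] w 0.0462 zyaw -101.71
[12.28323463  0.14148729]
```

View pics/w16.png

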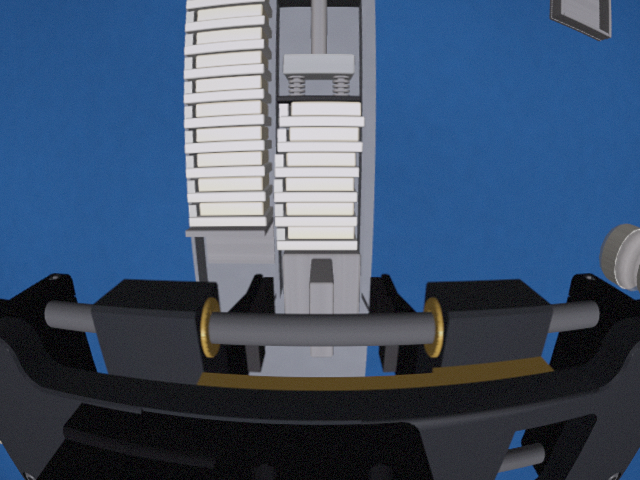

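The block is released and the row is still closed up on the pad. I'll lift straight up and then check from all the cameras.

Call:
drive_tool([
  [-0.5, 0, 0, 0],
  [-1.5, 0, 0, 0],
  [-3, 0, 0, 0],
  [-5, 0, 0, 0],
  [-7.5, 0, 0, 0],
  [-10, 0, 0, 0],
  [-12, 0, 0, 0],
  [-12, 0, 0, 0],
])

```text
time: 23.42
ee_pos: [0.5066, 0.0335, 0.1886]
eef_rot: [0.55, 0.445, -0.546, 0.448]
ft_force: [0.4, 0.6, 0.6]
width: 0.0496
```

Call:
drive_tool([
  [0, 0, 2, 0],
  [0, 0, 4, 0],
  [0, 0, 7, 0],
  [0, 0, 9.5, 0],
  [0, 0, 10, 0],
  [0, 0, 10, 0],
  [0, 0, 10, 0],
])

```text
time: 24.0
ee_pos: [0.4843, -0.0644, 0.1837]
eef_rot: [0.549, 0.446, -0.548, 0.446]
ft_force: [0.2, 0.3, -0.1]
width: 0.0493
```

```bash
python3 - <<'E'
from h import *
show(); im,c=snap('wrist','w17.png'); t,_=snap('top','t17.png'); s,_=snap('side','s17.png'); print(proj(c,tw(.12,0,.02),True),proj(c,tw(0,0,.02),True))
cv2.imwrite('pics/s17a.png',cv2.resize(s[210:360,320:430,::-1],None,fx=4,fy=4,interpolation=cv2.INTER_CUBIC))
cv2.imwrite('pics/w17z.png',cv2.resize(im[60:300,220:420,::-1],None,fx=2.5,fy=2.5,interpolation=cv2.INTER_CUBIC))
E
```

```text
t 24.0 p [ 0.4843 -0.0644  0.1837] F [ 0.16  0.31 -0.06] w 0.0493 zyaw -101.71
(np.float64(322.13496253084537), np.float64(-15.306011817426452)) (np.float64(322.4375950575484), np.float64(121.30655679555159))
```

View pics/w17z.png

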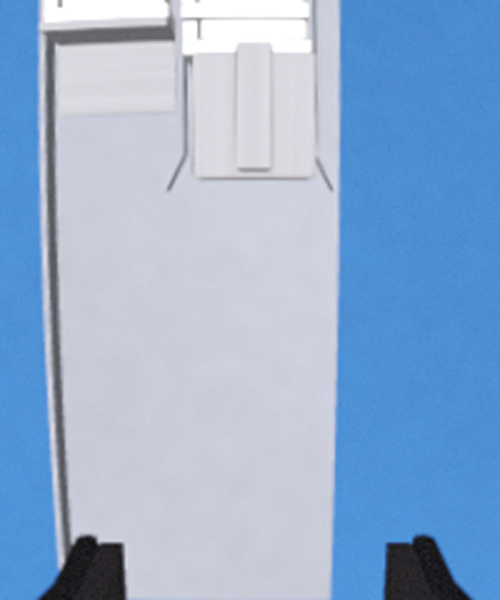

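View pics/s17a.png

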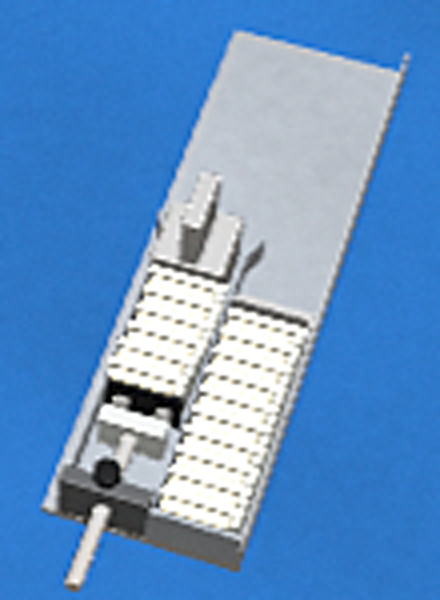

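Everything looks square. To check the pad is still pressed, I'll compare the plate-to-pad spacing in the free image (w9/w10) with the pressed ones (w13/w16).

```bash
python3 - <<'E'
from h import *
# camera pose rel. to TCP constant orientation; use world plane casting with the shift of TCP
c0=r.calibration('wrist'); p0=st()[1]
P={'w9':[.4996,.0093,.0637],'w10':[.5035,.0279,.0638],'w11':[.5043,.0321,.0638],'w13':[.5046,.0335,.0637],'w15':[.5045,.0331,.0635],'w16':[.5046,.0330,.0635]}
for k,p in P.items():
    im=cv2.imread(f'pics/{k}.png',0).astype(float); c=dict(c0); c['xyz']=np.array(c0['xyz'])+np.array(p)-p0
    pr=im[20:115,312:328].mean(1); g=np.gradient(cv2.GaussianBlur(pr[:,None],(1,5),0).ravel())
    # strong edges subpixel
    E=[]
    for i in range(2,len(g)-2):
        if abs(g[i])>4 and abs(g[i])>=abs(g[i-1]) and abs(g[i])>abs(g[i+1]):
            d=.5*(abs(g[i-1])-abs(g[i+1]))/(abs(g[i-1])-2*abs(g[i])+abs(g[i+1])); E.append((round(20+i+d,2),round(g[i],1)))
    print(k,[(v,s,wt(onz(c,320,v,.03,True))[0].round(2)) for v,s in E])
E
```

```text
w9 [(np.float64(25.24), np.float64(-27.7), np.float64(116.87)), (np.float64(36.19), np.float64(20.0), np.float64(111.24)), (np.float64(47.58), np.float64(-27.2), np.float64(105.48)), (np.float64(52.72), np.float64(-14.5), np.float64(102.91)), (np.float64(62.55), np.float64(37.6), np.float64(98.04)), (np.float64(101.88), np.float64(20.4), np.float64(78.99))]
w10 [(np.float64(43.9), np.float64(11.0), np.float64(126.36)), (np.float64(62.77), np.float64(-28.4), np.float64(116.95)), (np.float64(70.13), np.float64(20.4), np.float64(113.34)), (np.float64(86.61), np.float64(-25.7), np.float64(105.33)), (np.float64(91.97), np.float64(-13.9), np.float64(102.75)), (np.float64(97.67), np.float64(37.9), np.float64(100.01)), (np.float64(101.03), np.float64(22.5), np.float64(98.41))]
w11 [(np.float64(51.66), np.float64(10.8), np.float64(126.74)), (np.float64(71.1), np.float64(-28.6), np.float64(117.14)), (np.float64(77.75), np.float64(20.8), np.float64(113.9)), (np.float64(94.9), np.float64(-28.2), np.float64(105.62)), (np.float64(101.49), np.float64(44.7), np.float64(102.46))]
w13 [(np.float64(54.
[... 186 characters left out ...]
loat64(-27.8), np.float64(106.93)), (np.float64(101.86), np.float64(48.8), np.float64(103.71))]
w15 [(np.float64(54.48), np.float64(11.5), np.float64(126.29)), (np.float64(73.25), np.float64(-29.7), np.float64(117.06)), (np.float64(79.81), np.float64(20.5), np.float64(113.87)), (np.float64(94.88), np.float64(-28.0), np.float64(106.61)), (np.float64(101.46), np.float64(44.7), np.float64(103.47))]
w16 [(np.float64(53.49), np.float64(10.8), np.float64(126.7)), (np.float64(72.84), np.float64(-29.2), np.float64(117.18)), (np.float64(79.35), np.float64(20.1), np.float64(114.01)), (np.float64(94.86), np.float64(-28.1), np.float64(106.55)), (np.float64(101.11), np.float64(47.2), np.float64(103.56))]
```

By image the pad is still pressed about 0.9 mm (~2.7 N), and the peak was only about 1.3 mm (~4 N at the pad, the rest being friction). That is short of the 2 mm asked for. There is plenty of time, so I'll regrip at the same pose and push a little further.

Call:
drive_tool([
  [0, 0, -2, 0],
  [0, 0, -4, 0],
  [0, 0, -7, 0],
  [0, 0, -9.5, 0],
  [0, 0, -10, 0],
  [0, 0, -10, 0],
  [0, 0, -10, 0],
  [0, 0, -10, 0],
  [0, 0, -10, 0],
])

```text
time: 24.9
ee_pos: [0.5044, 0.0317, 0.1833]
eef_rot: [-0.549, -0.446, 0.549, -0.446]
ft_force: [0.0, 0.9, 0.3]
width: 0.0493
```

Call:
drive_tool([
  [2, 0, 0, 0],
  [4.5, 0, 0, 0],
  [7, 0, 0, 0],
  [9, 0, 0, 0],
  [10.5, 0, 0, 0],
  [11.4, 0, 0, 0],
  [11.9, 0, 0, 0],
  [12, 0, 0, 0],
  [12, 0, 0, 0],
  [12, 0, 0, 0],
  [12, 0, 0, 0],
  [12, 0, 0, 0],
])

```text
time: 25.9
ee_pos: [0.5049, 0.0329, 0.0641]
eef_rot: [0.549, 0.446, -0.548, 0.447]
ft_force: [-0.3, -0.2, -0.5]
width: 0.0494
```

Call:
drive_tool([
  [0, 0, 0, 0],
  [0, 0, 0, 0],
  [0, 0, 0, 0],
  [0, 0, 0, 0],
  [0, 0, 0, 0],
  [0, 0, 0, 0],
  [0, 0, 0, 0],
  [0, 0, 0, 0],
  [0, 0, 0, 0],
  [0, 0, 0, 0],
], grip=255, force=50)

```text
time: 26.73
ee_pos: [0.5045, 0.0329, 0.0634]
eef_rot: [-0.548, -0.446, 0.548, -0.446]
ft_force: [0.5, 0.0, 0.4]
width: 0.0098
```

```bash
python3 - <<'E'
from h import *
for i in range(3): show(); im,c=snap('wrist','w18.png')
print(wt(st()[1]))
E
```

```text
t 26.73 p [0.5045 0.0329 0.0634] F [0.51 0.   0.4 ] w 0.0098 zyaw -101.71
t 26.78 p [0.5045 0.0329 0.0634] F [ 0.31 -0.1  -0.  ] w 0.0096 zyaw -101.71
t 26.83 p [0.5045 0.0329 0.0634] F [-0.43  0.49  0.3 ] w 0.0094 zyaw -101.71
[12.2057003   0.21804994]
```

View pics/w18.png

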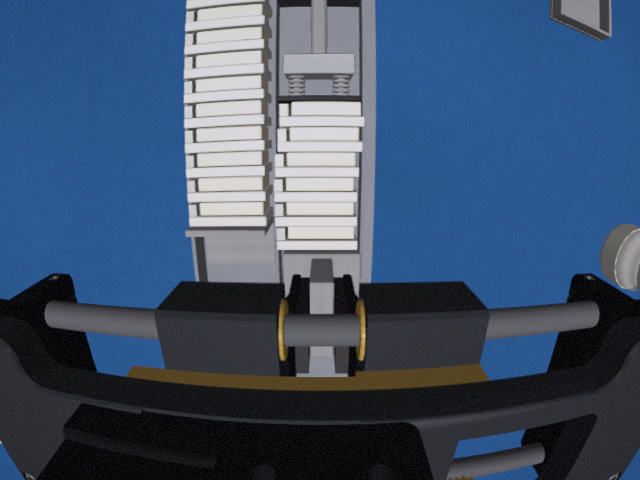

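Call:
drive_tool([
  [0, 0, -0.03, 0],
  [0, 0, -0.06, 0],
  [0, 0, -0.09, 0],
  [0, 0, -0.12, 0],
  [0, 0, -0.12, 0],
  [0, 0, -0.12, 0],
])

```text
time: 27.38
ee_pos: [0.5046, 0.0331, 0.0635]
eef_rot: [-0.548, -0.446, 0.549, -0.446]
ft_force: [-2.4, -5.1, 2.1]
width: 0.0098
```

```bash
cat > pad.py <<'E'
from h import *
import sys
k=sys.argv[1]
for i in range(3): im,c=snap('wrist',k+'.png'); show()
print(wt(st()[1]))
im=cv2.imread(f'pics/{k}.png',0).astype(float)
pr=im[20:115,312:328].mean(1); g=np.gradient(cv2.GaussianBlur(pr[:,None],(1,5),0).ravel())
E=[]
for i in range(2,len(g)-2):
    if abs(g[i])>4 and abs(g[i])>=abs(g[i-1]) and abs(g[i])>abs(g[i+1]):
        d=.5*(abs(g[i-1])-abs(g[i+1]))/(abs(g[i-1])-2*abs(g[i])+abs(g[i+1])); E.append((20+i+d,g[i]))
N=[wt(onz(c,320,v,.03,True))[0] for v,s in E if s<-20]
print(np.round(N,2),'press mm',11.55-(N[0]-N[1]))
E
python3 pad.py w19
```

```text
t 27.43 p [0.5045 0.0331 0.0634] F [-2.32 -4.94  2.83] w 0.0096 zyaw -101.76
t 27.48 p [0.5045 0.0331 0.0634] F [-1.96 -5.22  3.15] w 0.0097 zyaw -101.76
t 27.53 p [0.5045 0.0331 0.0634] F [-2.01 -5.8   3.  ] w 0.0097 zyaw -101.75
[12.43365092  0.19184009]
[117.15 106.51] press mm 0.9142267740214614
```

Call:
drive_tool([
  [-0.02, 0, -0.02, 0],
  [-0.04, 0, -0.04, 0],
  [-0.05, 0, -0.06, 0],
  [-0.05, 0, -0.08, 0],
  [-0.05, 0, -0.08, 0],
  [-0.05, 0, -0.08, 0],
])

```text
time: 28.03
ee_pos: [0.5045, 0.0333, 0.0635]
eef_rot: [-0.548, -0.446, 0.549, -0.446]
ft_force: [-0.0, -6.3, -1.4]
width: 0.0097
```

```bash
python3 pad.py w20
```

```text
t 28.08 p [0.5045 0.0333 0.0635] F [-0.3  -7.24 -3.06] w 0.0096 zyaw -101.78
t 28.13 p [0.5045 0.0333 0.0635] F [-0.33 -7.39 -2.02] w 0.0096 zyaw -101.77
t 28.18 p [0.5045 0.0334 0.0635] F [-0.67 -7.27 -1.36] w 0.0096 zyaw -101.77
[12.65474612  0.29304614]
[117.13 106.75] press mm 1.174296536994877
```

Call:
drive_tool([
  [0, 0, -0.02, 0],
  [0, 0, -0.04, 0],
  [0, 0, -0.06, 0],
  [0, 0, -0.08, 0],
  [0, 0, -0.08, 0],
  [0, 0, -0.08, 0],
])

```text
time: 28.68
ee_pos: [0.5046, 0.0337, 0.0635]
eef_rot: [-0.548, -0.446, 0.55, -0.446]
ft_force: [-1.4, -8.0, -0.7]
width: 0.0098
```

```bash
python3 pad.py w21
```

```text
t 28.73 p [0.5046 0.0337 0.0635] F [-1.19 -7.73  0.74] w 0.0098 zyaw -101.79
t 28.78 p [0.5046 0.0337 0.0635] F [-1.19 -7.61 -0.61] w 0.0096 zyaw -101.79
t 28.83 p [0.5046 0.0337 0.0635] F [-1.8  -8.14 -0.58] w 0.0094 zyaw -101.79
[13.03912331  0.2689031 ]
[117.12 107.16] press mm 1.5896793026570073
```

Call:
drive_tool([
  [0, 0, -0.02, 0],
  [0, 0, -0.04, 0],
  [0, 0, -0.06, 0],
  [0, 0, -0.06, 0],
  [0, 0, -0.06, 0],
])

```text
time: 29.25
ee_pos: [0.5047, 0.034, 0.0635]
eef_rot: [-0.548, -0.445, 0.55, -0.446]
ft_force: [-1.1, -9.2, -0.4]
width: 0.0096
```

```bash
python3 pad.py w22
```

```text
t 29.3 p [0.5047 0.034  0.0636] F [-1.68 -9.23 -0.65] w 0.0097 zyaw -101.81
t 29.35 p [0.5047 0.034  0.0636] F [-2.33 -9.24  0.2 ] w 0.0096 zyaw -101.8
t 29.4 p [0.5047 0.034  0.0635] F [-2.21 -9.1   0.37] w 0.0094 zyaw -101.8
[13.35649784  0.24912703]
[117.13 107.31] press mm 1.7378248277461985
```

The pad is now pressed about 1.8–2 mm by image and TCP travel, with a total push of 9.3 N. I'll ease off again and let go.

Call:
drive_tool([
  [0.01, 0, 0.02, 0],
  [0.02, 0, 0.04, 0],
  [0.02, 0, 0.06, 0],
  [0.02, 0, 0.08, 0],
  [0.02, 0, 0.1, 0],
  [0.02, 0, 0.12, 0],
  [0.02, 0, 0.12, 0],
  [0.02, 0, 0.12, 0],
])

```text
time: 30.07
ee_pos: [0.5046, 0.0339, 0.0635]
eef_rot: [-0.548, -0.446, 0.549, -0.446]
ft_force: [-0.9, -5.2, -0.3]
width: 0.0095
```

```bash
python3 pad.py w23
```

```text
t 30.12 p [0.5046 0.0339 0.0635] F [-1.43 -5.5  -0.03] w 0.0095 zyaw -101.77
t 30.17 p [0.5046 0.0339 0.0635] F [-0.73 -6.04 -0.01] w 0.0096 zyaw -101.76
t 30.22 p [0.5046 0.0339 0.0635] F [ 0.02 -6.01 -0.36] w 0.0095 zyaw -101.76
[13.19603972  0.28809971]
[117.14 107.31] press mm 1.7233802126240256
```

Call:
drive_tool([
  [0, 0, 0.02, 0],
  [0, 0, 0.04, 0],
  [0, 0, 0.06, 0],
  [0, 0, 0.08, 0],
  [0, 0, 0.08, 0],
  [0, 0, 0.08, 0],
])

```text
time: 30.72
ee_pos: [0.5046, 0.0338, 0.0635]
eef_rot: [-0.548, -0.446, 0.549, -0.446]
ft_force: [0.5, -5.1, -3.7]
width: 0.0096
```

```bash
python3 pad.py w24
```

```text
t 30.77 p [0.5046 0.0338 0.0635] F [-0.03 -4.98 -3.9 ] w 0.0097 zyaw -101.73
t 30.82 p [0.5046 0.0338 0.0635] F [ 1.03 -5.54 -3.87] w 0.0094 zyaw -101.73
t 30.87 p [0.5046 0.0338 0.0635] F [ 0.96 -5.21 -2.94] w 0.0096 zyaw -101.73
[13.15317506  0.31189367]
[117.14 107.33] press mm 1.7453020375151205
```

Call:
drive_tool([
  [0.01, 0, 0.02, 0],
  [0.02, 0, 0.04, 0],
  [0.02, 0, 0.06, 0],
  [0.02, 0, 0.07, 0],
  [0.02, 0, 0.07, 0],
  [0.02, 0, 0.07, 0],
])

```text
time: 31.37
ee_pos: [0.5046, 0.0337, 0.0635]
eef_rot: [0.548, 0.446, -0.548, 0.446]
ft_force: [-0.6, -3.2, -3.7]
width: 0.0097
```

```bash
python3 pad.py w25
```

```text
t 31.42 p [0.5045 0.0337 0.0635] F [ 0.55 -3.25 -3.82] w 0.0094 zyaw -101.7
t 31.47 p [0.5046 0.0338 0.0635] F [ 1.46 -3.39 -4.89] w 0.0099 zyaw -101.7
t 31.52 p [0.5045 0.0337 0.0634] F [ 1.17 -3.99 -5.17] w 0.0097 zyaw -101.7
[13.04483392  0.31312362]
[117.12 107.24] press mm 1.6634518976272723
```

Call:
drive_tool([
  [0, 0, 0.02, 0],
  [0, 0, 0.04, 0],
  [0, 0, 0.06, 0],
  [0, 0, 0.06, 0],
  [0, 0, 0.06, 0],
])

```text
time: 31.93
ee_pos: [0.5044, 0.0332, 0.0635]
eef_rot: [0.548, 0.446, -0.548, 0.446]
ft_force: [0.5, -2.6, -5.1]
width: 0.0094
```

```bash
python3 pad.py w26
```

```text
t 31.98 p [0.5044 0.0331 0.0635] F [ 0.52 -2.25 -5.89] w 0.0097 zyaw -101.7
t 32.03 p [0.5044 0.0331 0.0635] F [ 0.64 -3.18 -5.84] w 0.0094 zyaw -101.7
t 32.08 p [0.5044 0.0331 0.0635] F [ 0.38 -1.84 -5.6 ] w 0.0096 zyaw -101.71
[12.38436902  0.30665896]
[117.12 106.61] press mm 1.0427984362595488
```

Call:
drive_tool([
  [0.02, 0, 0, 0],
  [0.04, 0, 0.01, 0],
  [0.04, 0, 0.01, 0],
  [0.04, 0, 0.01, 0],
])

```text
time: 32.42
ee_pos: [0.5045, 0.0331, 0.0634]
eef_rot: [-0.548, -0.446, 0.548, -0.446]
ft_force: [-2.6, -2.2, 2.3]
width: 0.0094
```

```bash
python3 pad.py w27
```

```text
t 32.47 p [0.5045 0.033  0.0634] F [-3.34 -2.14  3.16] w 0.0097 zyaw -101.7
t 32.52 p [0.5045 0.0331 0.0634] F [-2.36 -1.7   4.2 ] w 0.0097 zyaw -101.7
t 32.57 p [0.5045 0.0331 0.0634] F [-2.67 -2.26  5.24] w 0.0094 zyaw -101.7
[12.37514859  0.21969129]
[117.14 106.63] press mm 1.0421949975238682
```

Call:
drive_tool([
  [0, 0, 0, 0],
  [0, 0, 0, 0],
  [0, 0, 0, 0],
  [0, 0, 0, 0],
  [0, 0, 0, 0],
  [0, 0, 0, 0],
  [0, 0, 0, 0],
  [0, 0, 0, 0],
], grip=110, force=10)

```text
time: 33.23
ee_pos: [0.5045, 0.033, 0.0631]
eef_rot: [0.548, 0.446, -0.548, 0.446]
ft_force: [-0.5, 0.5, 0.4]
width: 0.0481
```

```bash
python3 pad.py w28
```

```text
t 33.28 p [0.5045 0.0329 0.0631] F [-0.56 -0.63 -0.51] w 0.0485 zyaw -101.71
t 33.33 p [0.5045 0.033  0.0631] F [ 0.97 -1.47 -0.65] w 0.0485 zyaw -101.71
t 33.38 p [0.5045 0.0329 0.0632] F [ 0.67  0.47 -0.61] w 0.0489 zyaw -101.71
[12.22427067  0.20401894]
[117.17 106.55] press mm 0.9328655236406327
```

View pics/w28.png

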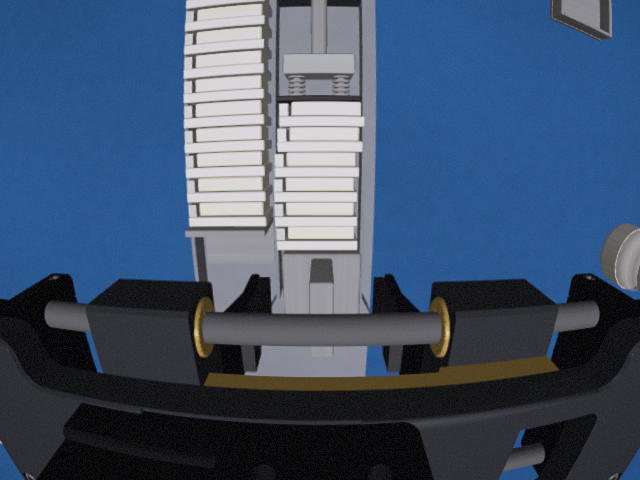

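The block is released and the pad is still pressed about 0.9 mm. The row is closed (pixel rows 100–250) and the end block stands against it. I'll lift clear and make the final checks.

Call:
drive_tool([
  [-0.5, 0, 0, 0],
  [-1.5, 0, 0, 0],
  [-3, 0, 0, 0],
  [-5, 0, 0, 0],
  [-7.5, 0, 0, 0],
  [-10, 0, 0, 0],
  [-12, 0, 0, 0],
  [-12, 0, 0, 0],
  [-12, 0, 0, 0],
  [-12, 0, 0, 0],
])

```text
time: 34.22
ee_pos: [0.5042, 0.0329, 0.1831]
eef_rot: [-0.548, -0.446, 0.548, -0.446]
ft_force: [0.6, 0.3, -1.0]
width: 0.0493
```

```bash
python3 - <<'E'
from h import *
show(); im,c=snap('wrist','w29.png'); t,_=snap('top','t29.png'); s,_=snap('side','s29.png')
cv2.imwrite('pics/w29z.png',cv2.resize(im[60:300,220:420,::-1],None,fx=2.5,fy=2.5,interpolation=cv2.INTER_CUBIC))
cv2.imwrite('pics/s29z.png',cv2.resize(s[240:360,320:410,::-1],None,fx=5,fy=5,interpolation=cv2.INTER_CUBIC))
E
```

```text
t 34.22 p [0.5042 0.0329 0.1831] F [ 0.62  0.3  -1.  ] w 0.0493 zyaw -101.71
```

View pics/w29z.png

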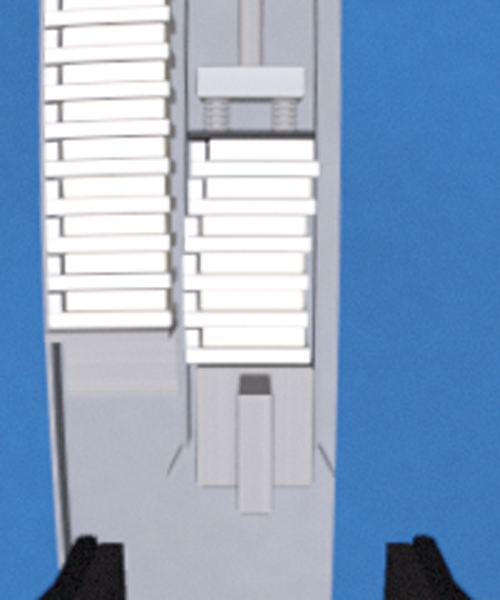

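View pics/s29.png

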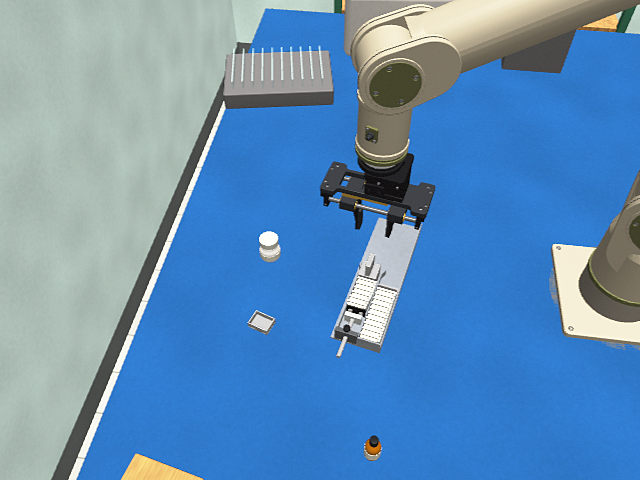

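The row is square and closed, bearing on the pad, with the end block behind it. The bystanders have not moved: jar at (269,246), mould at (261,322), dropper at (372,448), as at the start. Handing in.

```bash
python3 -c "
from bench import r
print(r.close_job())"
```

```text
the job is handed in; nothing more can be done
None
```

I stood the end block on the apron in line with the lane and pushed the closed row into the lane. It pressed the spring pad in by about 1.8–2 mm, with about 9.3 N measured at the wrist, friction included. I then eased the load off, let go and lifted clear. The job was handed in at about 34 s of the 67 s allowed; no verdict was reported.

**Last checks:**
- **Row:** all six blocks stand upright and square in the lane, with no gaps visible.
- **Pad:** after I let go, the wrist camera shows it still pressed about 0.9 mm, which is roughly 2.8 N.
- **End block:** it stands directly behind the row. It was within about 0.5 mm of the centre line, going by the tool position and the tray as I measured it.
- **Bystanders:** the jar, mould and dropper bottle show no shift in the side view.

**What went wrong or disagreed:**
- **First grasp:** I lifted before the fingers had closed on the fin, so I repeated the grasp.
- **First push:** it read 6.5 N at the wrist, which I took as about 2 mm. The camera showed only about 1.3 mm, because friction took more of the force than I assumed. I gripped the end block again and pushed further.
- **Final pad depth:** the camera gave about 1.7 mm and the tool travel about 1.9 mm.

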